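Gauge a lipstick case, go and no-go

ROBOT

A 6-joint arm with a two-finger parallel gripper is mounted at the origin on the work surface. World frame = base frame: x ahead of the robot, y to its left, z up, the work surface at z = 0. Lengths are in mm, angles in rad, forces in N, time in s.
With the tool pointing down it reaches from about 250 to 850 mm from the base axis. Payload 12.5 kg.
Tool frame: the origin (TCP) lies midway between the tips of the shut fingers; the grasp point (between the pads) lies 19 mm behind it; z points along the fingers, y is the direction in which the jaws open and shut (so a half turn about z gives the same grasp; the last joint's range is limited). The gripper opens to 93 mm and grips with 3 to 60 N. Pads are 15 mm wide; open, the fingers measure 128 mm over their backs; the gripper's body (75 mm by 188 mm) begins 65 mm behind the grasp point.
Start: joints at [-1.36, 0.351, 1.652, -0, 1.139, -0.085], TCP at [160.347, -526.092, 218.633] pointing down, gripper open.
Joint ranges: [-2.75, 2.75], [-0.79, 2.1], [0.01, 2.65], [-1.57, 4.71], [0.07, 3.14], [-2.87, 2.87]. Speed limits (rad/s): [2.22, 2.22, 2.79, 3.14, 3.14, 3.14].

INTERFACE

Orientations are given as a 3x3 rotation matrix whose columns are the frame's x, y, z axes.
In Python, from bench import manip gives the robot as it stands.
- The arm moves only by the tool arm_command, never from a script. Its argument "plan" is a list that holds one entry, the list of rows, each a list of 7 numbers: the shift along the tool's x, y, z in m, then the turn, a rotation vector about the tool's x, y, z in degrees, then the finger opening in m, from 0 to 0.093. A call has exactly 8 rows; each row is the pose to reach, as a shift and turn from the pose commanded when the call began, along the tool's axes at that moment; what a row does not reach only later rows make up. A row lasts 1/12 s, in which the tool goes at most 41.7 mm and 7.16 degrees, less where a joint would pass 70% of its speed; a pose out of reach is approached as far as the arm can. A call with a gripper value outside its range is refused whole. The fingers move at their own pace and stop on an object; "force" is the grip in N (left out, the last holds). Time passes only in rows, so rows that repeat a pose let the fingers close, or fill a call up. It gives the time, the measured TCP pose, the force and the opening at its end, in the units of the state.
- manip.sense(): the state, without advancing time (a new reading comes with each control period).
- manip.get_image(name): name is "scene" or "top"; returns a dict with "image" (384x512x3 uint8, blue, green, red), "K" (3x3 intrinsics, pixels), "position" and "attitude" of the camera in the world. Camera axes: x right, y down, z forward; pixel columns grow to the right and rows downward; lengths in mm; the calibration is good to about 2 mm. A picture is of the moment at which its call begins. There is no depth.
- manip.hand_in(): hands the job in, once; it reports no verdict.
Trained networks look in the newest picture that a camera, given by its name, has taken for a name from the list of things; names that differ only in an ending like _2 or _b are one class to them, and where a whole thing is asked for, a point or a joint stands for the part that bears it (a point fixed in the world has none). Each returns a list of dicts, best first, with "conf" (0 to 1); they miss things now and then, are a little off and sometimes report something else, mostly with a low value. They report only what shows in the picture. A call takes as long as a camera call. They do not tell look-alikes from the thing itself.
- manip.masks_of(camera, label): "pixels" (384x512 bool, what is visible of it) and "rect" ([left, top, right, bottom] in pixels, round what is visible of it).
- manip.pinpoint(camera, label): "xy" ([column, row] in pixels: a listed point, or the origin of a listed thing).
The state is a dict: "time_s": time; "joint_positions": joint angles; "qd": joint speeds; "joint_torque": joint torques, N m; "ee_pos": TCP position; "tcp_rot": TCP orientation; "contact_force": force on the tool from outside, world axes, zero at the start; "ft_torque": the same for the moment, N m; "width": finger opening in mm.
Only numpy, scipy, OpenCV 4.12 (cv2) and the standard library are available. Lean on these libraries where they do the work, as an engineer would, in place of code of your own. Each camera call takes 0.05 s, during which the arm holds its last target.

TASK

Check the round lipstick case from the intake tray on the two gap gauges: keeping it upright and its foot down between the jaws, push it through the go gap (the wider one, with the long jaws) from the side facing the robot until it is clear out at the back, then offer it from the same side to the no-go gap (the narrower one, with the short jaws) find its mouth and press squarely and lightly, at about 5 N, for a second, so that it is clearly felt to be stopped; never force it in either gauge. It is then good: stand it upright on the floor of the passed tray, clear of the case already there, let go, and leave everything else as it is.

Things in the scene. Friction and masses are not known exactly. Their poses are not given: they have to be found in the camera images.
- lipstick_case: The part to check: the only round lipstick case on a tray, a brass cylinder 22 mm in diameter and 78 mm high with a fine black line round it at 34 mm, rigid, about 30 to 65 g. Stands loose and upright in the intake tray in a row with two square cases (three places 62 mm apart along the tray's x; any of them). Origin: centre of its underside; z up along its axis.
- go_gauge: Saddle of the go gauge, fixed, left or right place on the plate. Origin: centre of its underside; z up, x from front (robot side) to back. On it a head (floor top at z = 18 mm, two jaws up to z = 42 mm, x = -18 to 18 mm, 6 mm radius front corners, gap 23.5 mm along x, open above and behind) is clamped at an unmeasured place: the gap's middle lies anywhere from y = -7 to 7 mm. See it or feel for it.
- nogo_gauge: Saddle of the no-go gauge, at the other place, 110 mm away; same origin, axes and heights as the go gauge. Its head has short jaws (x = -9 to 9 mm, 6 mm radius front corners) and a gap of 19.0 mm, and is clamped anywhere from y = -7 to 7 mm too, unmeasured. Squarely in its mouth the case stops, unyielding, with its axis at x = -10 mm; off to one side it meets one jaw and stops farther out.
- fixture_plate: Dark steel plate, fixed on the bench, 130 mm (x) by 230 mm (y), its top 12 mm above the bench, carrying both gauges side by side along its y. Origin: centre of its underside on the bench.
- intake_tray: Clear acrylic tray, fixed, 200 mm (x) by 110 mm (y), walls 4 mm thick and 14 mm high, floor 4 mm above the bench, to the left or right of the gauges; it holds the three cases. Origin: centre of its underside.
- passed_tray: Clear acrylic tray like the intake tray (200 mm along x, 110 mm along y, walls 4 mm thick and 14 mm high, floor 4 mm above the bench), fixed, on the other side of the gauges; it holds one square case in its far (+x) half, the rest is free. Origin: centre of its underside.
- square_case_a: Square brass lipstick case, 20 x 20 x 70 mm, loose, upright in the intake tray. Origin: centre of its underside. Leave it alone.
- square_case_b: Square lipstick case with a black cap, 20 x 20 x 66 mm, loose, upright in the intake tray. Origin: centre of its underside. Leave it alone.
- square_case_c: Square brass lipstick case, 20 x 20 x 70 mm, loose, upright in the passed tray, near its far (+x) end. Origin: centre of its underside. Leave it alone.
- cream_jar: White cream jar, 58 mm across, 43 mm high, loose on the bench behind the gauges. Origin: centre of its underside. Leave it alone.
- polish_bottle: Nail polish bottle, 26 x 26 mm, 72 mm high, loose on the bench behind the gauges. Origin: centre of its underside. Leave it alone.
- compact: Round black powder compact, 72 mm across, 16 mm high, loose on the bench behind the gauges. Origin: centre of its underside. Leave it alone.
- caliper: Vernier caliper, 200 mm long, 12 mm high, lying flat along y at the back of the bench. Origin: middle of the beam, at its underside. Leave it alone.
Not all that is in view belongs to the job. Leave any blue look-alike of the passed_tray alone.

How it is judged (in metres and radians):
On the way, in this order (a step that is already met when the one before it is completed fails the run):
1. the case is in the front half of the go gap, upright, its foot down between the jaws (x of lipstick_case in the frame of go_gauge between -0.012 and 0 m and y of lipstick_case in the frame of go_gauge between -0.012 and 0.012 m and z of lipstick_case in the frame of go_gauge between 0.015 and 0.034 m and angle between lipstick_case's own z axis and vertical below 0.25 rad), for 0.05 s.
2. the case is in the back half of the go gap, upright, its foot down between the jaws (x of lipstick_case in the frame of go_gauge between 0.004 and 0.02 m and y of lipstick_case in the frame of go_gauge between -0.012 and 0.012 m and z of lipstick_case in the frame of go_gauge between 0.015 and 0.034 m and angle between lipstick_case's own z axis and vertical below 0.25 rad), for 0.05 s.
3. the case has come out at the back of the go gap, clear of the jaws (x of lipstick_case in the frame of go_gauge above 0.029 m and y of lipstick_case in the frame of go_gauge between -0.02 and 0.02 m and z of lipstick_case in the frame of go_gauge between 0.015 and 0.036 m), for 0.05 s.
4. the case is pressed into the front mouth of the no-go gap, upright, foot down between the jaws, with more than 2 N for 0.4 s, and stopped (x of lipstick_case in the frame of nogo_gauge between -0.0135 and -0.005 m and y of lipstick_case in the frame of nogo_gauge between -0.012 and 0.012 m and z of lipstick_case in the frame of nogo_gauge between 0.015 and 0.034 m and angle between lipstick_case's own z axis and vertical below 0.25 rad and contact force between lipstick_case and nogo_gauge above 2 N and linear speed of lipstick_case below 0.02 m/s), for 0.4 s.
At the end, for the whole second after the job is handed in: The round case stands upright (within 0.08 rad) on the floor of the passed tray (foot 2 to 7 mm above the tray's underside, its axis within 85 mm of the tray's centre along x and 40 mm along y), at rest, released and not touching the square case there (x of lipstick_case in the frame of passed_tray between -0.085 and 0.085 m and y of lipstick_case in the frame of passed_tray between -0.04 and 0.04 m and z of lipstick_case in the frame of passed_tray between 0.002 and 0.007 m and angle between lipstick_case's own z axis and vertical below 0.08 rad and linear speed of lipstick_case below 0.01 m/s and contact force between lipstick_case and the fingers below 0.05 N and contact force between lipstick_case and square_case_c below 0.05 N).
It fails at once if the case is forced in the go gauge (more than 30 N on it) (contact force between lipstick_case and go_gauge above 30 N).
It fails at once if the case is forced in the no-go gauge (more than 30 N on it) (contact force between lipstick_case and nogo_gauge above 30 N).
It fails at once if the case goes into the no-go gap (x of lipstick_case in the frame of nogo_gauge between -0.002 and 0.009 m and y of lipstick_case in the frame of nogo_gauge between -0.012 and 0.012 m and z of lipstick_case in the frame of nogo_gauge below 0.036 m).
It fails at once if the case is tipped over (angle between lipstick_case's own z axis and vertical above 0.7 rad).
It fails at once if another thing is moved by more than 20 mm (distance of any of square_case_a, square_case_b, square_case_c, cream_jar, polish_bottle, compact, caliper from where it was at the start of the episode above 0.02 m).
It also fails if it takes over 70 s, if anything falls off the work surface, if the arm or the gripper's body presses on something with over 40 N, if the wrist force passes 120 N, or if a joint passes its speed limit or range.

## Working session

There is one attempt and no reset: what is moved stays moved. The work goes in short steps, Python scripts to look and compute and a tool call to move; the robot and the scene stay as the last step left them, time stands still between calls to the robot, and variables do not carry over. Pictures are saved under pics/ and viewed, and the job is handed in when it is done.

Besides the shell and the picture viewer there is one more tool, called by a JSON object that holds its "name" and its "arguments". arm_command: Moves the arm, as the interface text tells. Its arguments: {"type":"object","properties":{"plan":{"type":"array","items":{"type":"array","items":{"type":"array","items":{"type":"number"}}}},"force":{"type":"number"}},"required":["plan"]}

```bash
mkdir -p pics; ls; cat > h.py <<'E'
import numpy as np,cv2
from bench import manip
def pix2plane(im,uv,z):
    K=np.array(im['K']);R=np.array(im['attitude']);p=np.array(im['position'])
    d=R@np.linalg.inv(K)@np.array([uv[0],uv[1],1.])
    return p+d*(z-p[2])/d[2]
def proj(im,P):
    K=np.array(im['K']);R=np.array(im['attitude']);p=np.array(im['position'])
    c=K@(R.T@(np.array(P,float)-p)); return c[:2]/c[2]
E
python3 - <<'E'
from h import *
for n in ['scene','top']:
    im=manip.get_image(n); cv2.imwrite(f'pics/{n}0.png',im['image'])
    print(n,im['position'],np.array(im['attitude']).shape, np.array(im['attitude']).round(3).tolist(),np.array(im['K']).tolist())
print(manip.sense())
E
```

```text
pics
scene [ 997.04306026 -574.26961457  541.0838703 ] (3, 3) [[0.765, 0.354, -0.538], [0.644, -0.43, 0.633], [-0.008, -0.831, -0.557]] [[375.42873291200016, 0.0, 257.8411305443741], [0.0, 375.42873291200016, 192.1053464353613], [0.0, 0.0, 1.0]]
top [ 326.59133951    4.79709387 1057.48235064] (3, 3) [[-0.012, -0.984, 0.175], [-1.0, 0.014, 0.007], [-0.009, -0.175, -0.985]] [[377.90755714471254, 0.0, 250.00474609522215], [0.0, 377.90755714471254, 187.08015473297147], [0.0, 0.0, 1.0]]
{'time_s': 0.1, 'joint_positions': array([-1.35962335e+00,  3.51197783e-01,  1.65229688e+00,  1.59737138e-05,
        1.13909199e+00, -8.46209682e-02]), 'qd': array([-9.17576267e-05, -1.34428072e-03, -2.06915030e-03,  9.68582356e-04,
        2.46191646e-04, -6.23052903e-04]), 'joint_torque': array([ 4.63782053e-04, -4.98028493e+01, -2.85703254e+01,  7.00378767e-02,
        2.39342521e-02, -3.65406572e-05]), 'ee_pos': array([ 160.28345464, -525.83580758,  218.17083895]), 'tcp_rot': array([[ 9.56572969e-01,  2.91492910e-01, -1.94163152e-04],
       [ 2.91492958e-01, -9.56572478e-01,  9.74958768e-04],
       [ 9.84624408e-05, -9.89216395e-04, -9.99999506e-01]]), 'contact_force': array([0.72515912, 0.36872915, 0.65841877]), 'ft_torque': array([-0.03421216,  0.01619062,  0.01917851]), 'width': 92.90831846353917}
```

View pics/scene0.png

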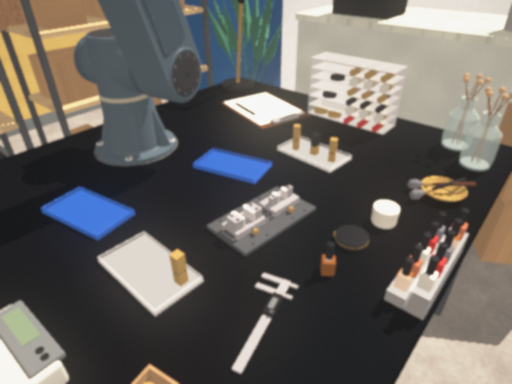

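View pics/top0.png

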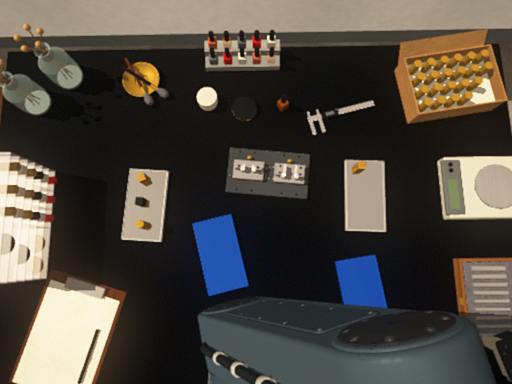

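```bash
python3 - <<'E'
from h import *
for cam in ['scene','top']:
    for l in ['lipstick_case','go_gauge','nogo_gauge','fixture_plate','intake_tray','passed_tray','square_case_a','cream_jar','polish_bottle']:
        im=manip.get_image(cam)
        ms=manip.masks_of(cam,l); ps=manip.pinpoint(cam,l)
        print(cam,l,[(round(m['conf'],2),[int(x) for x in m['rect']]) for m in ms],
          [(round(p['conf'],2),np.round(p['xy'],1).tolist()) for p in ps])
E
```

```text
scene lipstick_case [(0.51, [290, 125, 296, 150])] [(0.44, [295.6, 147.7])]
scene go_gauge [(0.89, [225, 200, 264, 238])] [(0.87, [246.9, 223.4]), (0.36, [313.9, 154.0])]
scene nogo_gauge [(0.8, [260, 186, 296, 220]), (0.55, [291, 124, 298, 149])] [(0.62, [279.5, 205.6])]
scene fixture_plate [(0.96, [207, 189, 312, 260])] [(0.74, [263.6, 220.8]), (0.6, [331.7, 161.7])]
scene intake_tray [(0.86, [277, 139, 349, 174])] [(0.97, [312.3, 155.1]), (0.69, [381.5, 218.5])]
scene passed_tray [(0.88, [194, 149, 273, 182]), (0.68, [291, 125, 296, 151]), (0.64, [41, 190, 135, 237])] [(0.8, [87.6, 214.8]), (0.66, [231.3, 168.2]), (0.6, [151.6, 271.3])]
scene square_case_a [(0.77, [168, 247, 188, 288]), (0.62, [330, 137, 339, 161])] [(0.93, [183.2, 281.3]), (0.7, [311.7, 152.7]), (0.5, [332.8, 158.7])]
scene cream_jar [(0.55, [373, 200, 399, 228])] [(0.78, [383.0, 218.6])]
scene polish_bottle [(0.76, [320, 241, 334, 277]), (0.29, [277, 138, 352, 175])] [(0.84, [327.3, 270.6])]
top lipstick_case [(0.72, [231, 156, 270, 179]), (0.67, [140, 217, 151, 230])] [(0.66, [150.2, 224.9]), (0.47, [264.9, 170.3])]
top go_gauge [] [(0.82, [291.7, 172.3])]
top nogo_gauge [(0.93, [230, 156, 268, 178])] [(0.65, [246.8, 172.9]), (0.52, [340.4, 112.8])]
top fixture_plate [(0.67, [224, 147, 310, 199])] [(0.91, [268.6, 173.4])]
top intake_tray [(0.72, [121, 168, 170, 242])] [(0.94, [145.2, 205.4]), (0.38, [148.9, 182.7])]
top passed_tray [(0.83, [336, 250, 388, 310]), (0.76, [193, 214, 249, 296]), (0.66, [343, 161, 389, 230])] [(0.91, [365.8, 290.6]), (0.85, [361.3, 198.6]), (0.71, [219.4, 253.5])]
top square_case_a [(0.55, [137, 192, 148, 210])] [(0.6, [358.2, 173.3]), (0.5, [150.9, 180.1]), (0.4, [146.7, 201.9])]
top cream_jar [] [(0.81, [207.2, 105.2])]
top polish_bottle [(0.53, [278, 96, 289, 109])] [(0.45, [282.9, 107.3])]
```

```bash
python3 - <<'E'
from h import *
im=manip.get_image('top');I=im['image']
a=cv2.resize(I[160:250,110:180],None,fx=5.5,fy=5.5,interpolation=cv2.INTER_CUBIC)
b=cv2.resize(I[140:205,218:318],None,fx=8,fy=8,interpolation=cv2.INTER_CUBIC)
cv2.imwrite('pics/a.png',a);cv2.imwrite('pics/b.png',b)
im2=manip.get_image('scene')
c=cv2.resize(im2['image'][180:255,200:320],None,fx=6.6,fy=6.6,interpolation=cv2.INTER_CUBIC)
cv2.imwrite('pics/c.png',c)
d=cv2.resize(im2['image'][115:180,270:360],None,fx=8,fy=8,interpolation=cv2.INTER_CUBIC)
cv2.imwrite('pics/d.png',d)
print('plate',pix2plane(im,[268.6,173.4],0),pix2plane(im2,[263.6,220.8],0))
print('go',pix2plane(im,[291.7,172.3],12),pix2plane(im2,[246.9,223.4],12))
print('nogo',pix2plane(im,[246.8,172.9],12),pix2plane(im2,[279.5,205.6],12))
print('intake',pix2plane(im,[145.2,205.4],0),pix2plane(im2,[312.3,155.1],0))
print('passed',pix2plane(im,[361.3,198.6],0),pix2plane(im2,[151.6,271.3],0))
print('lip',pix2plane(im,[150.2,224.9],4),pix2plane(im2,[295.6,147.7],4))
E
```

```text
plate [553.7848814  -41.72217546   0.        ] [561.50599263 -42.22254812   0.        ]
go [ 553.44358391 -106.52840107   12.        ] [548.14211534 -85.25891268  12.        ]
nogo [553.54164997  20.41888277  12.        ] [563.30159541  15.77180249  12.        ]
intake [ 4.66412416e+02  3.08663826e+02 -2.27373675e-13] [471.8590789  299.71038608   0.        ]
passed [ 477.39910292 -301.41710558    0.        ] [ 492.8642034  -307.33063655    0.        ]
lip [410.90131065 291.55467982   4.        ] [408.80970956 301.23771187   4.        ]
```

View pics/a.png

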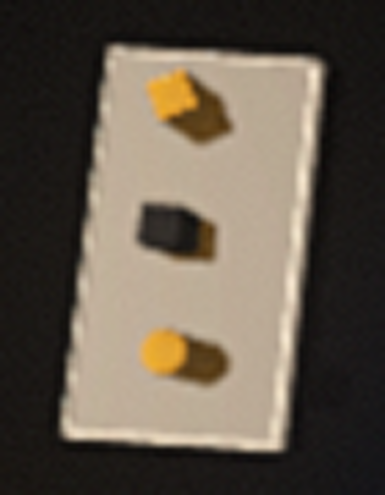

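View pics/b.png

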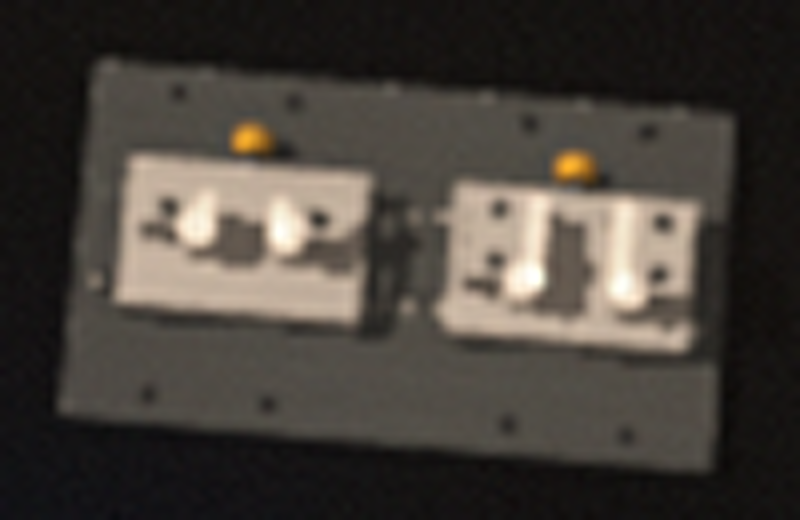

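View pics/c.png

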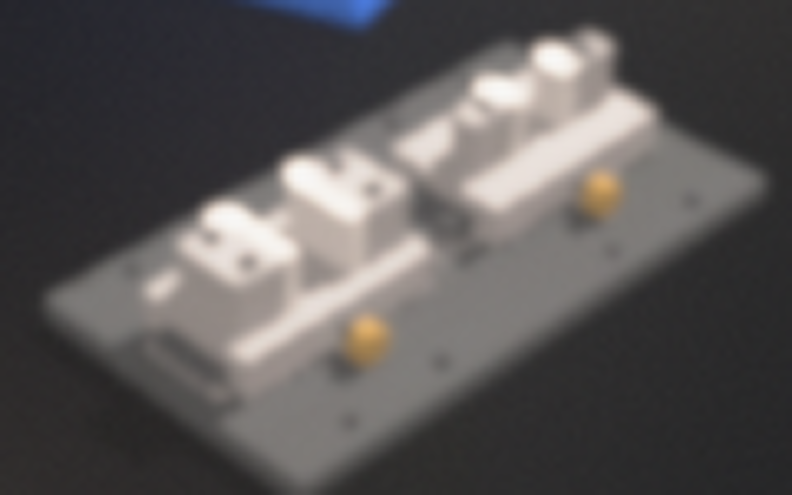

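View pics/d.png

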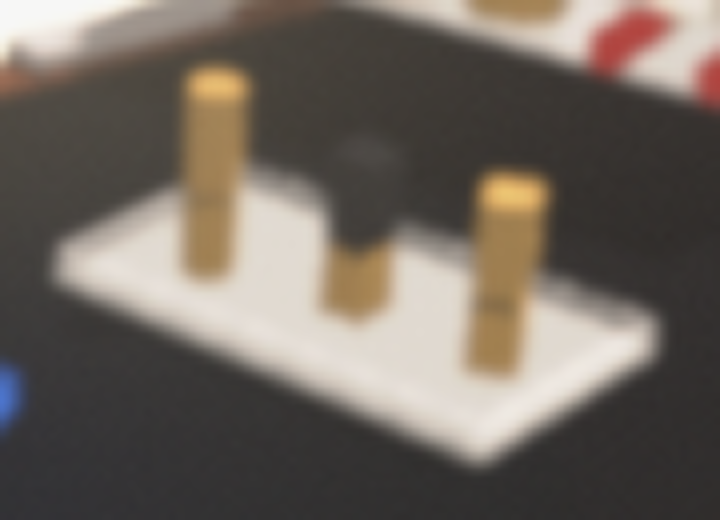

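```bash
python3 - <<'E'
from h import *
im=manip.get_image('top')
f=lambda x,y,s,o:((x+.5)/s-.5+o[0],(y+.5)/s-.5+o[1])
C=[pix2plane(im,f(x,y,8,(218,140)),12) for x,y in [(95,62),(735,115),(713,470),(60,412)]]
C=np.array(C)[:,:2];print(C.round(1),C.mean(0))
for i in range(4):
    d=C[(i+1)%4]-C[i];print(np.linalg.norm(d),np.degrees(np.arctan2(d[1],d[0])))
T=np.array([pix2plane(im,f(x,y,5.5,(110,160)),14)[:2] for x,y in [(108,48),(325,60),(283,448),(64,438)]]);print('intake',T.round(1),T.mean(0))
for i in range(4):
    d=T[(i+1)%4]-T[i];print(np.linalg.norm(d),np.degrees(np.arctan2(d[1],d[0])))
print('lip top',pix2plane(im,f(163,352,5.5,(110,160)),82))
s=manip.get_image('scene')
print('lip scene', pix2plane(s,f(218,82,8,(270,115)),82),pix2plane(s,f(208,274,8,(270,115)),4))
g=lambda x,y,z:pix2plane(im,f(x,y,8,(218,140)),z)[:2].round(1)
print('saddles: nogo corners z?', [g(x,y,30) for x,y in [(130,155),(372,175),(360,325),(115,303)]])
print('go', [g(x,y,30) for x,y in [(455,180),(700,200),(690,350),(440,330)]])
print('go gap',g(548,240,54),g(612,240,54),'nogo gap',g(216,225,54),g(270,225,54))
E
```

```text
[[ 629.2   69.3]
 [ 606.2 -158.7]
 [ 478.6 -146. ]
 [ 502.3   82. ]] [554.08704128 -38.33893621]
229.23088518943658 -95.75539581262353
128.27064775793446 174.2839241318613
229.18806999790516 84.06249297170405
127.54222648441343 -5.696097366512846
intake [[571.2 353.9]
 [563.3 241.6]
 [365.5 257.5]
 [371.9 367.2]] [467.96660625 305.06861665]
112.62930993119073 -94.05671012296646
198.3726832096617 175.38279385043563
109.88386675002516 86.68755163124482
199.79218160530647 -3.823226159398345
lip top [408.41146924 298.86124219  82.        ]
lip scene [410.5023222  298.59363591  82.        ] [413.07532538 295.01360757   4.        ]
saddles: nogo corners z? [array([590.1,  56.1]), array([581.7, -28.5]), array([528.4, -23.3]), array([537.4,  61.5])]
go [array([579.5, -57.4]), array([ 571.1, -142.5]), array([ 517.9, -137.1]), array([526.2, -50.9])]
go gap [552.2 -87. ] [ 551.8 -108.7] nogo gap [559.   25.7] [558.8   7.3]
```

Two square cases (square top at top-camera ~(141,177), black cap at (141,202)) and one round one at (140,224) stand in the intake tray. The round top in the enlarged crop, and the round foot with a line in the scene picture at (296,149), make the nearest one the lipstick case. The clear/white tray at (365,196) with a square case is the passed tray; the two blue trays are look-alikes. The go gauge (long jaws) is at the right, (290,172), and the no-go at (249,167).

```bash
cat >> h.py <<'E'
from scipy.spatial.transform import Rotation as Ro
def Rdown(yaw):
    c,s=np.cos(np.radians(yaw)),np.sin(np.radians(yaw))
    return np.array([[c,s,0],[s,-c,0],[0,0,-1.]])
def to(x,y,z,yaw,st=None):
    st=st or manip.sense();R=np.array(st['tcp_rot']);p=np.array(st['ee_pos'])
    d=R.T@(np.array([x,y,z])-p); rv=Ro.from_matrix(R.T@Rdown(yaw)).as_rotvec(degrees=True)
    print('t',st['time_s'],'pos',p.round(1),'yaw',np.degrees(np.arctan2(R[1,0],R[0,0])).round(2),'F',np.array(st['contact_force']).round(2),'w',round(st['width'],2))
    print('shift m',(d/1000).round(4),'turn',rv.round(2))
E
python3 - <<'E'
from h import *
to(400,-100,218,-5.8)
E
```

```text
t 3.0 pos [ 160.4 -526.1  218.6] yaw 16.95 F [ 0.42 -0.43  0.31] w 93.15
shift m [ 0.3534 -0.3377  0.0006] turn [-0.    0.   22.75]
```

{"name": "arm_command", "arguments": {"plan": [[[0.353,-0.338,0,0,0,22.7,0.093],[0.353,-0.338,0,0,0,22.7,0.093],[0.353,-0.338,0,0,0,22.7,0.093],[0.353,-0.338,0,0,0,22.7,0.093],[0.353,-0.338,0,0,0,22.7,0.093],[0.353,-0.338,0,0,0,22.7,0.093],[0.353,-0.338,0,0,0,22.7,0.093],[0.353,-0.338,0,0,0,22.7,0.093]]]}}

```text
time_s: 3.67
ee_pos: [323.1, -235.3, 218.9]
tcp_rot: [[0.995, -0.101, 0.001], [-0.101, -0.995, -0.0], [0.001, 0.0, -1.0]]
contact_force: [0.9, -0.1, -0.7]
width: 92.8
```

```bash
python3 - <<'E'
from h import *
to(409.5,298.7,170,-5.8)
E
```

```text
t 3.6667 pos [ 323.1 -235.3  218.9] yaw -5.78 F [ 0.86 -0.08 -0.75] w 92.85
shift m [ 0.0322 -0.54    0.0487] turn [ 0.02 -0.03  0.02]
```

{"name": "arm_command", "arguments": {"plan": [[[0.032,-0.54,0,0,0,0,0.093],[0.032,-0.54,0,0,0,0,0.093],[0.032,-0.54,0,0,0,0,0.093],[0.032,-0.54,0,0,0,0,0.093],[0.032,-0.54,0,0,0,0,0.093],[0.032,-0.54,0,0,0,0,0.093],[0.032,-0.54,0,0,0,0,0.093],[0.032,-0.54,0,0,0,0,0.093]]]}}

```text
time_s: 4.33
ee_pos: [375.4, 94.3, 219.0]
tcp_rot: [[0.995, -0.1, 0.001], [-0.1, -0.995, 0.0], [0.001, -0.0, -1.0]]
contact_force: [1.6, -1.4, -0.6]
width: 93.1
```

```bash
python3 - <<'E'
from h import *
to(409.5,298.7,150,-5.8)
E
```

```text
t 4.3333 pos [375.4  94.3 219. ] yaw -5.75 F [ 1.62 -1.44 -0.56] w 93.07
shift m [ 0.0134 -0.2068  0.0691] turn [-0.01 -0.06  0.05]
```

{"name": "arm_command", "arguments": {"plan": [[[0.013,-0.207,0.069,0,0,0,0.093],[0.013,-0.207,0.069,0,0,0,0.093],[0.013,-0.207,0.069,0,0,0,0.093],[0.013,-0.207,0.069,0,0,0,0.093],[0.013,-0.207,0.069,0,0,0,0.093],[0.013,-0.207,0.069,0,0,0,0.093],[0.013,-0.207,0.069,0,0,0,0.093],[0.013,-0.207,0.069,0,0,0,0.093]]]}}

```text
time_s: 5.0
ee_pos: [408.9, 296.4, 149.5]
tcp_rot: [[0.995, -0.099, -0.001], [-0.099, -0.995, -0.001], [-0.001, 0.001, -1.0]]
contact_force: [-0.1, -0.5, 0.0]
width: 93.3
```

```bash
python3 - <<'E'
from h import *
s=manip.get_image('scene')
cv2.imwrite('pics/e.png',cv2.resize(s['image'][80:190,240:370],None,fx=6,fy=5.4,interpolation=cv2.INTER_CUBIC))
to(409.5,298.7,43,-5.8)
E
```

```text
t 5.05 pos [409.1 295.8 149.9] yaw -5.76 F [ 0.17 -0.05  0.05] w 92.78
shift m [ 1.000e-04 -3.000e-03  1.069e-01] turn [0.02 0.01 0.04]
```

View pics/e.png

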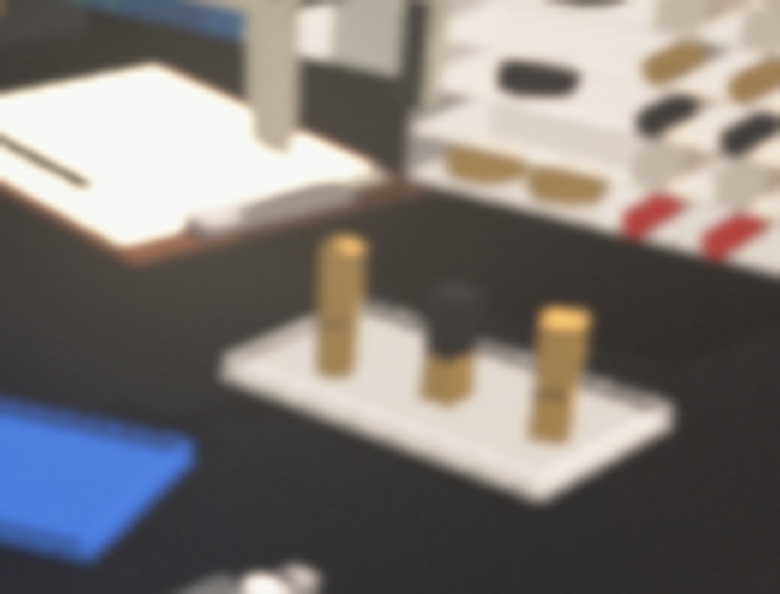

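{"name": "arm_command", "arguments": {"plan": [[[0,-0.003,0,0,0,0,0.093],[0,-0.003,0.03,0,0,0,0.093],[0,-0.003,0.06,0,0,0,0.093],[0,-0.003,0.09,0,0,0,0.093],[0,-0.003,0.108,0,0,0,0.093],[0,-0.003,0.108,0,0,0,0.093],[0,-0.003,0.108,0,0,0,0.03],[0,-0.003,0.108,0,0,0,0.03]]], "force": 12}}

```text
time_s: 5.72
ee_pos: [410.5, 299.7, 43.2]
tcp_rot: [[0.995, -0.101, 0.002], [-0.101, -0.995, 0.001], [0.002, -0.001, -1.0]]
contact_force: [0.3, -0.3, 0.2]
width: 84.0
```

```bash
python3 - <<'E'
from h import *
s=manip.get_image('scene')
cv2.imwrite('pics/f.png',cv2.resize(s['image'][80:190,240:370],None,fx=6,fy=5.4,interpolation=cv2.INTER_CUBIC))
t=manip.get_image('top')
cv2.imwrite('pics/f2.png',cv2.resize(t['image'][150:260,90:200],None,fx=5,fy=5,interpolation=cv2.INTER_CUBIC))
to(409.5,298.7,43,-5.8)
E
```

```text
t 5.8167 pos [410.5 299.9  43.3] yaw -5.78 F [ 0.5  -0.62  0.22] w 76.15
shift m [-0.0008  0.0013  0.0003] turn [-0.09 -0.13  0.02]
```

View pics/f.png

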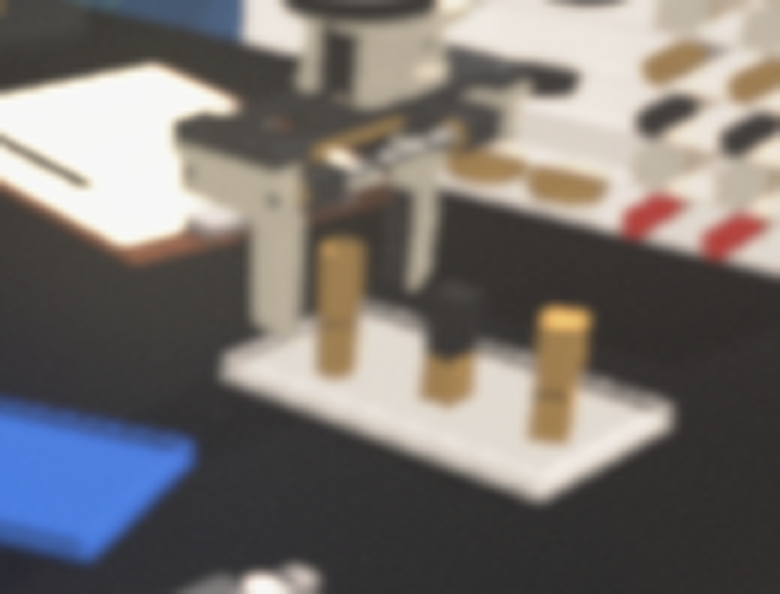

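The fingers straddle the round case. I'll keep closing.

{"name": "arm_command", "arguments": {"plan": [[[0,0,0,0,0,0,0.01],[0,0,0,0,0,0,0.01],[0,0,0,0,0,0,0.01],[0,0,0,0,0,0,0.01],[0,0,0,0,0,0,0.01],[0,0,0,0,0,0,0.01],[0,0,0,0,0,0,0.01],[0,0,0,0,0,0,0.01]]], "force": 12}}

```text
time_s: 6.48
ee_pos: [409.5, 299.7, 41.6]
tcp_rot: [[0.995, -0.1, -0.0], [-0.1, -0.995, -0.0], [-0.0, 0.0, -1.0]]
contact_force: [-0.7, -1.0, -0.3]
width: 22.9
```

```bash
python3 - <<'E'
from h import *
t=manip.get_image('scene')
cv2.imwrite('pics/g.png',cv2.resize(t['image'][80:190,240:370],None,fx=6,fy=5.4,interpolation=cv2.INTER_CUBIC))
to(490,-80,130,84.2)
E
```

```text
t 6.5333 pos [409.5 299.7  41.6] yaw -5.75 F [ 0.11 -0.25 -0.04] w 21.98
shift m [ 0.1182  0.3697 -0.0884] turn [-0.000e+00  1.000e-02 -8.995e+01]
```

View pics/g.png

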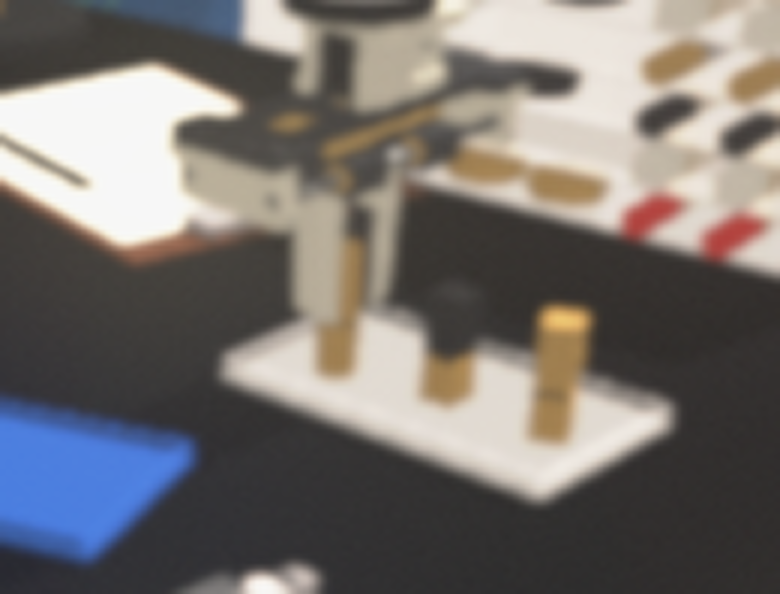

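{"name": "arm_command", "arguments": {"plan": [[[0,0,0,0,0,0,0.01],[0,0,-0.03,0,0,0,0.01],[0,0,-0.07,0,0,0,0.01],[0,0,-0.1,0,0,0,0.01],[0.03,0.07,-0.11,0,0,-7,0.01],[0.06,0.1,-0.11,0,0,-14,0.01],[0.08,0.14,-0.11,0,0,-21,0.01],[0.1,0.18,-0.11,0,0,-28,0.01]]], "force": 25}}

```text
time_s: 7.2
ee_pos: [468.8, 164.2, 151.2]
tcp_rot: [[0.941, 0.338, 0.001], [0.338, -0.941, 0.0], [0.001, 0.0, -1.0]]
contact_force: [0.9, 0.8, -0.4]
width: 21.6
```

```bash
python3 - <<'E'
from h import *
to(496,-92,130,84.2)
E
```

```text
t 7.2 pos [468.8 164.2 151.2] yaw 19.76 F [ 0.89  0.77 -0.44] w 21.64
shift m [-0.061   0.2503  0.0211] turn [ 4.000e-02 -5.000e-02 -6.444e+01]
```

{"name": "arm_command", "arguments": {"plan": [[[-0.06,0.19,0.02,0,0,-56,0.01],[-0.06,0.19,0.02,0,0,-56,0.01],[-0.06,0.19,0.02,0,0,-56,0.01],[-0.06,0.19,0.02,0,0,-56,0.01],[-0.06,0.19,0.02,0,0,-56,0.01],[-0.06,0.19,0.02,0,0,-56,0.01],[-0.06,0.19,0.02,0,0,-56,0.01],[-0.06,0.19,0.02,0,0,-56,0.01]]]}}

```text
time_s: 7.87
ee_pos: [474.5, -34.9, 130.4]
tcp_rot: [[0.306, 0.952, -0.0], [0.952, -0.306, 0.0], [-0.0, -0.0, -1.0]]
contact_force: [-0.5, 0.4, -0.6]
width: 21.5
```

```bash
python3 - <<'E'
from h import *
manip.get_image('top');manip.get_image('top')
to(504,-93,80,84.2)
E
```

```text
t 7.9667 pos [474.6 -34.  130.6] yaw 72.04 F [-0.07  0.41 -0.16] w 21.75
shift m [-0.0471  0.0461  0.0506] turn [-1.000e-02 -0.000e+00 -1.216e+01]
```

{"name": "arm_command", "arguments": {"plan": [[[-0.02,0.02,0.02,0,0,-6,0.01],[-0.04,0.04,0.04,0,0,-12.2,0.01],[-0.047,0.046,0.05,0,0,-12.2,0.01],[-0.047,0.046,0.05,0,0,-12.2,0.01],[-0.047,0.046,0.05,0,0,-12.2,0.01],[-0.047,0.046,0.05,0,0,-12.2,0.01],[-0.047,0.046,0.05,0,0,-12.2,0.01],[-0.047,0.046,0.05,0,0,-12.2,0.01]]]}}

```text
time_s: 8.63
ee_pos: [504.0, -91.9, 81.5]
tcp_rot: [[0.102, 0.995, 0.001], [0.995, -0.102, -0.0], [-0.0, 0.001, -1.0]]
contact_force: [-0.6, -1.7, -0.6]
width: 21.5
```

```bash
python3 - <<'E'
from h import *
t=manip.get_image('top');s=manip.get_image('scene')
to(504,-93,70,84.2)
cv2.imwrite('pics/h1.png',cv2.resize(t['image'][140:220,218:318],None,fx=8,fy=7.5,interpolation=cv2.INTER_CUBIC))
cv2.imwrite('pics/h2.png',cv2.resize(s['image'][150:260,195:325],None,fx=6,fy=5.4,interpolation=cv2.INTER_CUBIC))
E
```

```text
t 8.7333 pos [504.  -92.1  81.3] yaw 84.14 F [ 1.2  -0.11 -0.66] w 21.54
shift m [-0.0009  0.0001  0.0113] turn [ 0.05  0.01 -0.06]
```

View pics/h1.png

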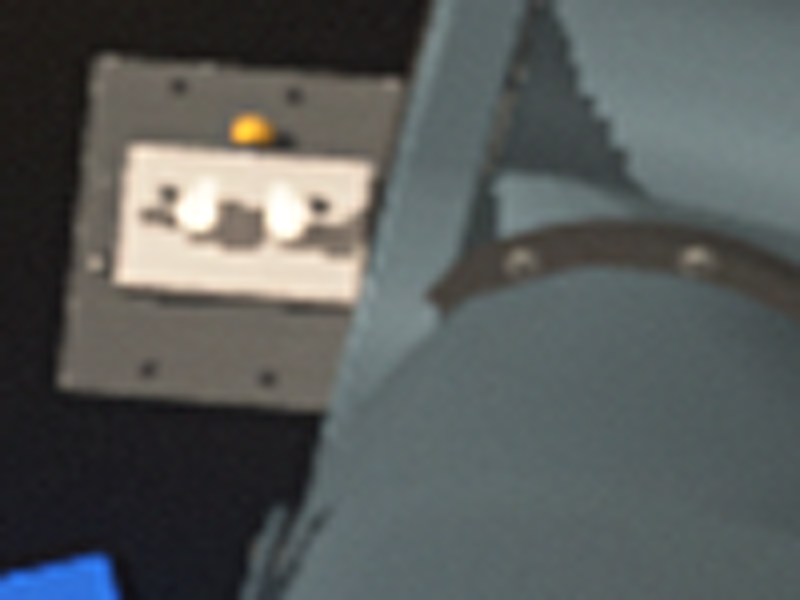

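View pics/h2.png

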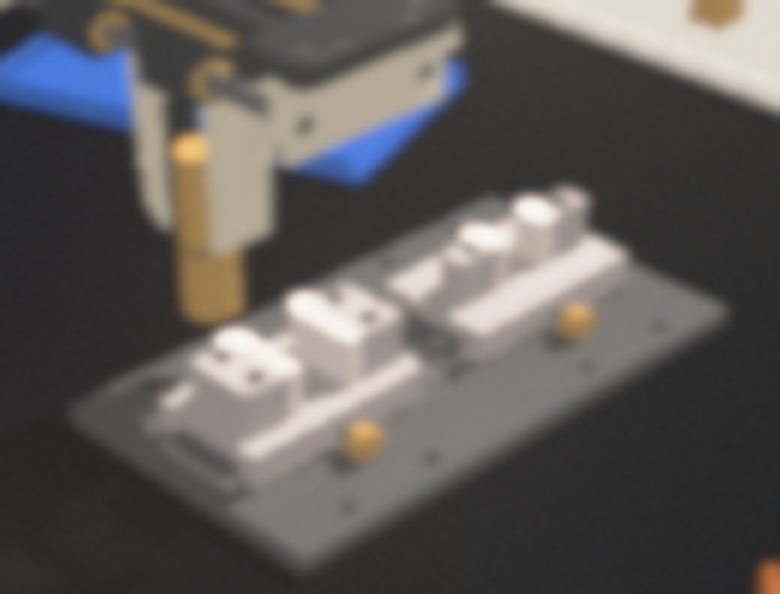

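```bash
python3 - <<'E'
from h import *
t=manip.get_image('scene')
I=t['image'];cv2.imwrite('pics/s_full.png',I)
b=cv2.resize(I[190:245,215:275],None,fx=12,fy=10.9,interpolation=cv2.INTER_CUBIC)
cv2.imwrite('pics/i.png',b)
f=lambda x,y:((x+.5)/6-.5+195,(y+.5)/5.4-.5+150)
u=np.array([.995,-.101]);v=np.array([.101,.995]);O=np.array([548.7,-95])
for n,q,z in [('foot',(212,308),43.7),('ctop',(192,148),121.7),('nearjaw in',(252,330),54),('',(300,366),54),('far in',(288,300),54),('',(352,345),54)]:
    P=pix2plane(t,f(*q),z)[:2];print(n,P.round(1),'g',np.round([(P-O)@u,(P-O)@v],1))
E
```

```text
foot [505.6 -93.7] g [-43.1  -3. ]
ctop [502.7 -95.5] g [-45.7  -5.1]
nearjaw in [ 537.3 -105.3] g [-10.3 -11.4]
 [ 566.5 -111.9] g [ 19.4 -15. ]
far in [533.6 -81.7] g [-16.4  11.7]
 [571.7 -89.9] g [22.4  7.4]
```

View pics/i.png

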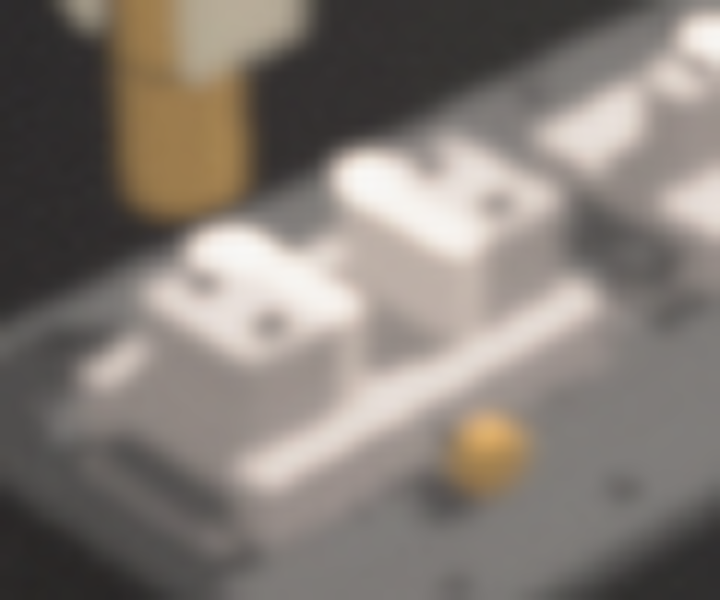

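```bash
python3 - <<'E'
from h import *
t=manip.get_image('scene')
f=lambda x,y:((x+.5)/12-.5+215,(y+.5)/10.9-.5+190)
u=np.array([.995,-.101]);v=np.array([.101,.995]);O=np.array([548.7,-95])
for n,q,z in [('foot',(180,205),43.7),('near front',(265,232),54),('near back',(365,300),54),('far front',(335,190),54),('far back',(470,252),54),('nearjaw backouter',(245,365),54),('farjaw back outer',(565,190),54),('saddle near back corner',(250,480),30),('saddle back far',(600,295),30)]:
    P=pix2plane(t,f(*q),z)[:2];print(n,P.round(1),'g',np.round([(P-O)@u,(P-O)@v],1))
# project model overlay
I=cv2.resize(t['image'][190:245,215:275],None,fx=12,fy=10.9,interpolation=cv2.INTER_CUBIC)
def pt(gx,gy,z):
    P=O+gx*u+gy*v;q=proj(t,[*P,z]);return (int((q[0]+.5-215)*12-.5),int((q[1]+.5-190)*10.9-.5))
for m in [-3,]:
  for s in (-1,1):
    cv2.line(I,pt(-18,m+s*11.75,54),pt(18,m+s*11.75,54),(0,0,255),1)
    cv2.line(I,pt(18,m+s*11.75,54),pt(18,m+s*11.75,30),(0,0,255),1)
cv2.imwrite('pics/j.png',I)
E
```

```text
foot [509.4 -99. ] g [-38.7  -7.9]
near front [ 537.7 -105.6] g [ -9.9 -11.7]
near back [ 566.4 -110.6] g [ 19.2 -13.8]
far front [538. -87.] g [-11.5   6.9]
far back [570.6 -87. ] g [21.  10.1]
nearjaw backouter [ 563.8 -139. ] g [ 19.5 -42.2]
farjaw back outer [570.5 -60.2] g [18.2 36.9]
saddle near back corner [ 567.4 -142.9] g [ 23.4 -45.8]
saddle back far [577.7 -58.7] g [25.2 39. ]
```

View pics/j.png

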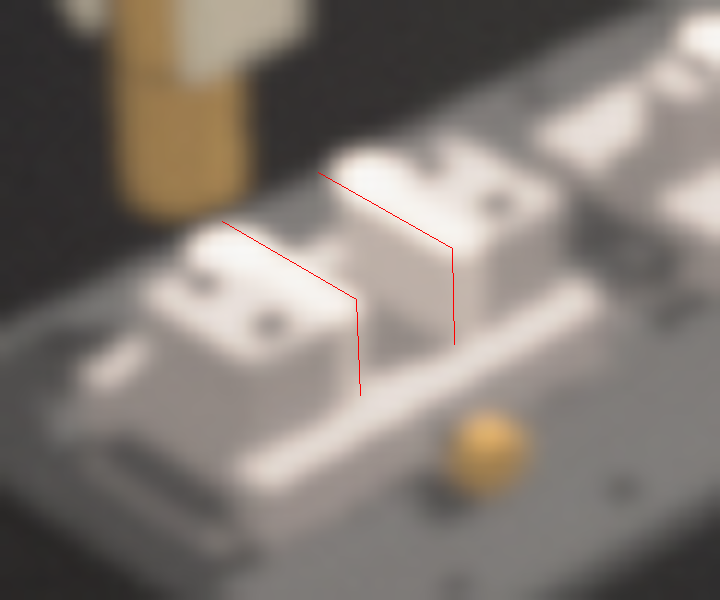

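```bash
python3 - <<'E'
from h import *
t=manip.get_image('scene')
u=np.array([.995,-.101]);v=np.array([.101,.995]);O=np.array([548.7,-95])
I=cv2.resize(t['image'][160:245,205:275],None,fx=10,fy=7,interpolation=cv2.INTER_CUBIC)
def pw(P):
    q=proj(t,P);return (int((q[0]+.5-205)*10-.5),int((q[1]+.5-160)*7-.5))
st=manip.sense();x,y,z=st['ee_pos'];print(st['ee_pos'])
for dz in (0,34,78):
    pts=np.array([pw([x+11*np.cos(a),y+11*np.sin(a),z-37.6+dz]) for a in np.linspace(0,6.28,60)])
    cv2.polylines(I,[pts],True,(0,0,255),1)
cv2.imwrite('pics/k.png',I)
E
```

```text
[503.92174823 -92.41332304  80.88790944]
```

View pics/k.png

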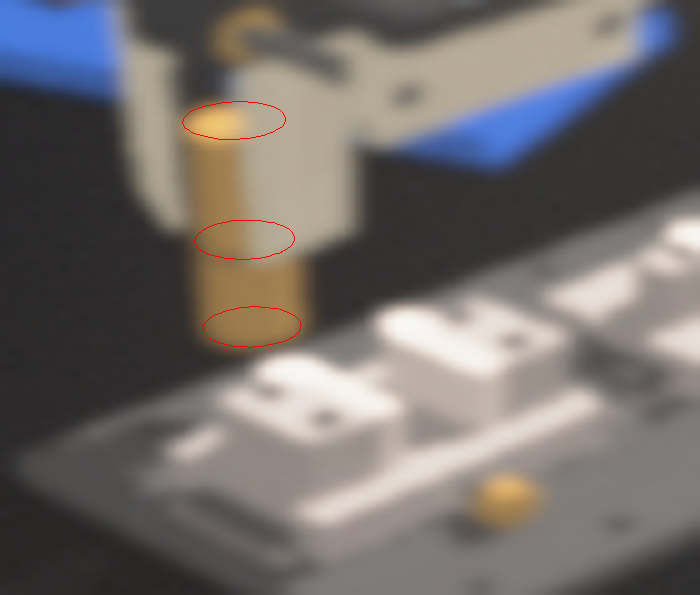

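{"name": "arm_command", "arguments": {"plan": [[[0,0,0.003,0,0,0,0.01],[0,0,0.007,0,0,0,0.01],[0,0.004,0.007,0,0,0,0.01],[0,0.008,0.007,0,0,0,0.01],[0,0.012,0.007,0,0,0,0.01],[0,0.016,0.007,0,0,0,0.01],[0,0.018,0.007,0,0,0,0.01],[0,0.018,0.007,0,0,0,0.01]]]}}

```text
time_s: 9.55
ee_pos: [522.3, -94.5, 73.7]
tcp_rot: [[0.102, 0.995, 0.0], [0.995, -0.102, -0.0], [-0.0, 0.0, -1.0]]
contact_force: [-0.0, 0.4, -0.6]
width: 21.4
```

```bash
cat >> h.py <<'E'
u=np.array([.995,-.101]);v=np.array([.101,.995]);OG=np.array([548.7,-95])
def rep(O=OG):
    st=manip.sense();p=np.array(st['ee_pos']);d=p[:2]-O;F=np.array(st['contact_force'])
    R=np.array(st['tcp_rot'])
    print('t',st['time_s'],'g',(d@u).round(2),(d@v).round(2),'z',p[2].round(2),'F u,v,z',(F[:2]@u).round(2),(F[:2]@v).round(2),F[2].round(2),'T',np.round(st['ft_torque'],2),'w',round(st['width'],2))
    return st
def shot(name,box,fx,cam='scene'):
    t=manip.get_image(cam);x0,y0,x1,y1=box
    cv2.imwrite(f'pics/{name}.png',cv2.resize(t['image'][y0:y1,x0:x1],None,fx=fx,fy=fx,interpolation=cv2.INTER_CUBIC));return t
E
python3 -c "
from h import *
rep()
shot('l',(205,160,285,240),7.4)
rep()"
```

```text
t 9.55 g -26.27 -2.15 z 73.68 F u,v,z -0.08 0.35 -0.64 T [-0.07 -0.08 -0.02] w 21.42
t 9.6 g -26.66 -2.13 z 73.6 F u,v,z 0.12 -0.4 -1.09 T [-0.05 -0.06  0.05] w 20.99
```

View pics/l.png

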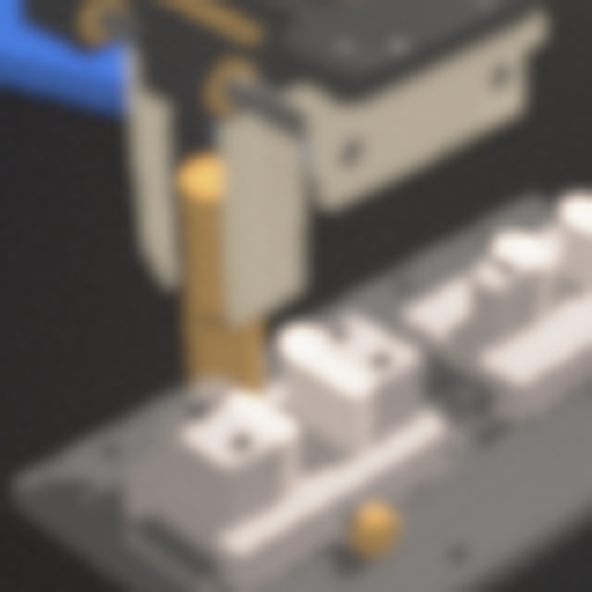

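{"name": "arm_command", "arguments": {"plan": [[[0,0.001,0,0,0,0,0.01],[0,0.002,0,0,0,0,0.01],[0,0.003,0,0,0,0,0.01],[0,0.004,0,0,0,0,0.01],[0,0.005,0,0,0,0,0.01],[0,0.006,0,0,0,0,0.01],[0,0.006,0,0,0,0,0.01],[0,0.006,0,0,0,0,0.01]]]}}

```text
time_s: 10.27
ee_pos: [527.8, -95.0, 73.6]
tcp_rot: [[0.102, 0.995, -0.0], [0.995, -0.102, -0.0], [-0.0, -0.0, -1.0]]
contact_force: [0.1, 1.1, -0.6]
width: 21.4
```

```bash
python3 -c "
from h import *
rep()"
```

```text
t 10.2667 g -20.82 -2.16 z 73.62 F u,v,z 0.03 1.12 -0.57 T [-0.02 -0.06 -0.01] w 21.43
```

{"name": "arm_command", "arguments": {"plan": [[[0,0.0005,0,0,0,0,0.01],[0,0.001,0,0,0,0,0.01],[0,0.0015,0,0,0,0,0.01],[0,0.002,0,0,0,0,0.01],[0,0.0025,0,0,0,0,0.01],[0,0.003,0,0,0,0,0.01],[0,0.0035,0,0,0,0,0.01],[0,0.004,0,0,0,0,0.01]]]}}

```text
time_s: 10.93
ee_pos: [531.8, -95.4, 73.6]
tcp_rot: [[0.102, 0.995, -0.0], [0.995, -0.102, -0.0], [-0.0, -0.0, -1.0]]
contact_force: [0.0, -0.9, -1.1]
width: 21.6
```

```bash
python3 -c "
from h import *
rep()"
```

```text
t 10.9333 g -16.8 -2.16 z 73.63 F u,v,z 0.12 -0.94 -1.12 T [-0.07 -0.11  0.01] w 21.62
```

{"name": "arm_command", "arguments": {"plan": [[[0,0.0005,0,0,0,0,0.01],[0,0.001,0,0,0,0,0.01],[0,0.0015,0,0,0,0,0.01],[0,0.002,0,0,0,0,0.01],[0,0.0025,0,0,0,0,0.01],[0,0.003,0,0,0,0,0.01],[0,0.0035,0,0,0,0,0.01],[0,0.004,0,0,0,0,0.01]]]}}

```text
time_s: 11.6
ee_pos: [535.8, -95.8, 73.6]
tcp_rot: [[0.102, 0.995, 0.0], [0.995, -0.102, 0.0], [0.0, 0.0, -1.0]]
contact_force: [0.1, -0.1, 0.1]
width: 21.8
```

```bash
python3 -c "
from h import *
rep()"
```

```text
t 11.6 g -12.78 -2.15 z 73.63 F u,v,z 0.15 -0.07 0.09 T [-0.08 -0.1  -0.03] w 21.8
```

Well aligned, with no contact yet. I'll go on slowly.

{"name": "arm_command", "arguments": {"plan": [[[0,0.0006,0,0,0,0,0.01],[0,0.0012,0,0,0,0,0.01],[0,0.0018,0,0,0,0,0.01],[0,0.0024,0,0,0,0,0.01],[0,0.003,0,0,0,0,0.01],[0,0.0036,0,0,0,0,0.01],[0,0.0042,0,0,0,0,0.01],[0,0.005,0,0,0,0,0.01]]]}}

```text
time_s: 12.27
ee_pos: [540.7, -96.4, 73.7]
tcp_rot: [[0.102, 0.995, 0.0], [0.995, -0.102, -0.0], [-0.0, 0.0, -1.0]]
contact_force: [0.3, -0.1, -0.4]
width: 21.4
```

```bash
python3 -c "
from h import *
shot('m',(205,160,285,240),7.4)
rep()"
```

```text
t 12.3167 g -7.66 -2.19 z 73.65 F u,v,z 0.11 -0.43 -0.09 T [-0.02 -0.09  0.05] w 21.76
```

View pics/m.png

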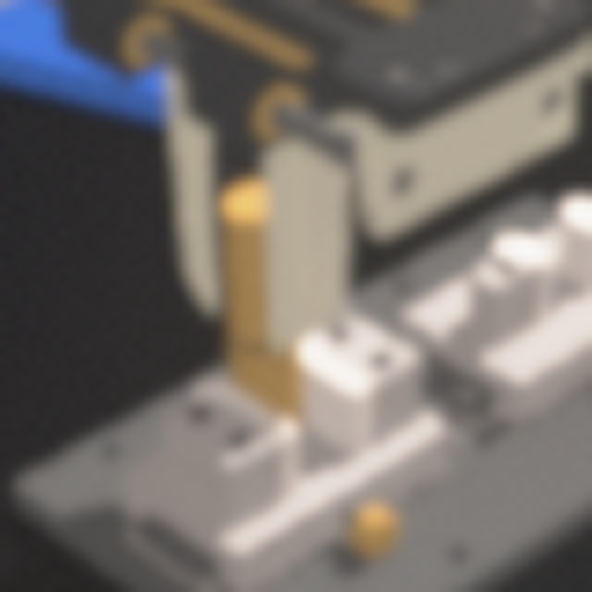

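{"name": "arm_command", "arguments": {"plan": [[[0,0.001,0,0,0,0,0.01],[0,0.002,0,0,0,0,0.01],[0,0.003,0,0,0,0,0.01],[0,0.004,0,0,0,0,0.01],[0,0.005,0,0,0,0,0.01],[0,0.006,0,0,0,0,0.01],[0,0.007,0,0,0,0,0.01],[0,0.008,0,0,0,0,0.01]]]}}

```text
time_s: 12.98
ee_pos: [548.8, -97.2, 73.6]
tcp_rot: [[0.102, 0.995, 0.0], [0.995, -0.102, -0.0], [-0.0, 0.0, -1.0]]
contact_force: [0.3, -0.2, -0.3]
width: 21.6
```

```bash
python3 -c "
from h import *
rep()"
```

```text
t 12.9833 g 0.28 -2.18 z 73.65 F u,v,z 0.29 -0.14 -0.31 T [-0.07 -0.06 -0.04] w 21.57
```

{"name": "arm_command", "arguments": {"plan": [[[0,0.001,0,0,0,0,0.01],[0,0.002,0,0,0,0,0.01],[0,0.004,0,0,0,0,0.01],[0,0.005,0,0,0,0,0.01],[0,0.006,0,0,0,0,0.01],[0,0.008,0,0,0,0,0.01],[0,0.009,0,0,0,0,0.01],[0,0.01,0,0,0,0,0.01]]]}}

```text
time_s: 13.65
ee_pos: [558.7, -98.2, 73.6]
tcp_rot: [[0.102, 0.995, -0.0], [0.995, -0.102, 0.0], [0.0, -0.0, -1.0]]
contact_force: [-1.0, -0.0, 0.3]
width: 21.5
```

```bash
python3 -c "
from h import *
rep()"
```

```text
t 13.65 g 10.28 -2.18 z 73.61 F u,v,z -1.03 -0.12 0.28 T [ 0.01 -0.07  0.04] w 21.49
```

{"name": "arm_command", "arguments": {"plan": [[[0,0.001,0,0,0,0,0.01],[0,0.002,0,0,0,0,0.01],[0,0.004,0,0,0,0,0.01],[0,0.006,0,0,0,0,0.01],[0,0.008,0,0,0,0,0.01],[0,0.01,0,0,0,0,0.01],[0,0.012,0,0,0,0,0.01],[0,0.013,0,0,0,0,0.01]]]}}

```text
time_s: 14.32
ee_pos: [571.8, -99.6, 73.7]
tcp_rot: [[0.102, 0.995, 0.0], [0.995, -0.102, -0.0], [-0.0, 0.0, -1.0]]
contact_force: [0.1, -0.5, -0.5]
width: 21.5
```

```bash
python3 -c "
from h import *
rep()"
```

```text
t 14.3167 g 23.47 -2.22 z 73.65 F u,v,z 0.11 -0.48 -0.55 T [-0.05 -0.07 -0.01] w 21.51
```

{"name": "arm_command", "arguments": {"plan": [[[0,0.002,0,0,0,0,0.01],[0,0.004,0,0,0,0,0.01],[0,0.006,0,0,0,0,0.01],[0,0.009,0,0,0,0,0.01],[0,0.012,0,0,0,0,0.01],[0,0.015,0,0,0,0,0.01],[0,0.015,0,0,0,0,0.01],[0,0.015,0,0,0,0,0.01]]]}}

```text
time_s: 14.98
ee_pos: [586.5, -101.0, 73.6]
tcp_rot: [[0.102, 0.995, -0.0], [0.995, -0.102, 0.0], [0.0, -0.0, -1.0]]
contact_force: [0.8, 0.0, -0.3]
width: 21.4
```

```bash
python3 - <<'E'
from h import *
t=shot('n',(205,160,305,250),6.5)
rep()
print(manip.sense()['joint_positions'].round(2))
E
```

```text
t 15.0333 g 38.13 -2.2 z 73.56 F u,v,z 0.17 0.0 -1.14 T [-0.08 -0.11  0.05] w 21.8
[-0.25  0.61  1.64  0.    0.89 -0.15]
```

View pics/n.png

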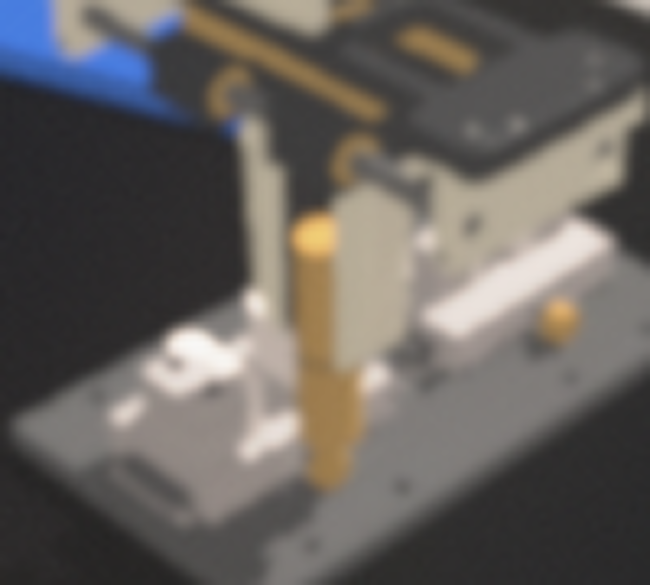

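{"name": "arm_command", "arguments": {"plan": [[[0,0,-0.02,0,0,0,0.01],[0,0,-0.045,0,0,0,0.01],[0,0,-0.045,0,0,0,0.01],[0.03,-0.02,-0.045,0,0,0,0.01],[0.06,-0.04,-0.045,0,0,0,0.01],[0.09,-0.06,-0.045,0,0,0,0.01],[0.114,-0.078,-0.045,0,0,0,0.01],[0.114,-0.078,-0.045,0,0,0,0.01]]]}}

```text
time_s: 15.7
ee_pos: [517.6, 23.7, 118.2]
tcp_rot: [[0.099, 0.995, -0.002], [0.995, -0.099, 0.001], [0.0, -0.002, -1.0]]
contact_force: [-0.1, 0.2, -1.4]
width: 21.4
```

```bash
cat >> h.py <<'E'
ON=OG+110*v
E
python3 - <<'E'
from h import *
t=manip.get_image('scene');t=shot('o',(230,150,320,240),7,'scene')
rep(ON)
E
```

```text
t 15.8 g -39.98 2.44 z 118.73 F u,v,z 0.07 0.17 -0.96 T [-0.07 -0.11  0.06] w 21.34
```

View pics/o.png

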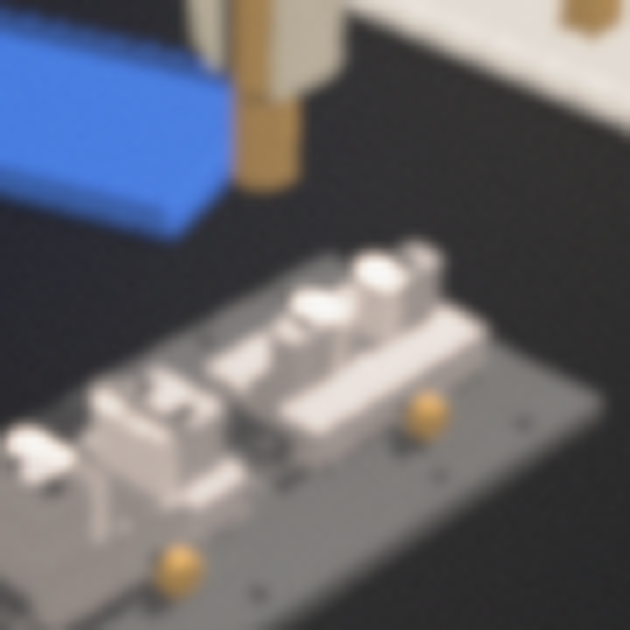

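```bash
python3 - <<'E'
from h import *
t=manip.get_image('scene')
f=14;x0,y0=262,182
I=cv2.resize(t['image'][y0:y0+25+12,x0:x0+40],None,fx=f,fy=f,interpolation=cv2.INTER_CUBIC)
J=I.copy()
def pt(gx,gy,z,O=ON):
    P=O+gx*u+gy*v;q=proj(t,[*P,z]);return (int((q[0]+.5-x0)*f-.5),int((q[1]+.5-y0)*f-.5))
for m,c in [(2.3,(0,0,255))]:
  for s in (-1,1):
    cv2.line(J,pt(-9,m+s*9.5,54),pt(9,m+s*9.5,54),c,1)
    cv2.line(J,pt(9,m+s*9.5,54),pt(9,m+s*9.5,30),c,1)
cv2.imwrite('pics/p.png',np.hstack([I,J])[:, :])
print(I.shape)
E
```

```text
(518, 560, 3)
```

```bash
python3 -c "
import cv2
i=cv2.imread('pics/p.png');print(i.shape);cv2.imwrite('pics/p2.png',cv2.resize(i,(800,370)))"
```

```text
(518, 1120, 3)
```

View pics/p2.png

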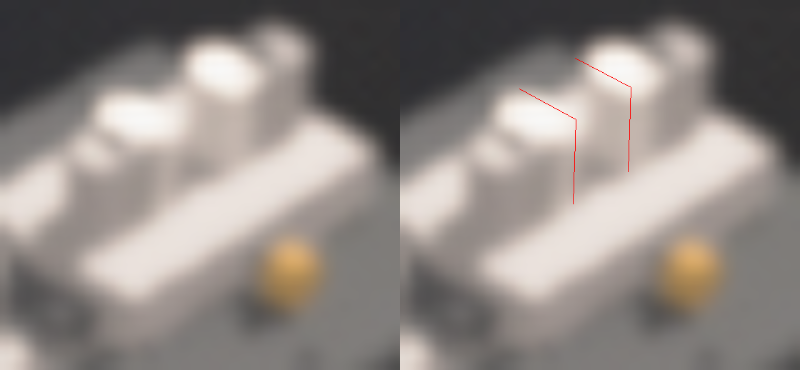

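{"name": "arm_command", "arguments": {"plan": [[[0,0,0.015,0,0,0,0.01],[0,0,0.03,0,0,0,0.01],[0,0,0.045,0,0,0,0.01],[0,0,0.045,0,0,0,0.01],[0,0.005,0.045,0,0,0,0.01],[0,0.01,0.045,0,0,0,0.01],[0,0.015,0.045,0,0,0,0.01],[0,0.016,0.045,0,0,0,0.01]]], "force": 30}}

```text
time_s: 16.52
ee_pos: [538.1, 18.3, 74.5]
tcp_rot: [[0.102, 0.995, 0.002], [0.995, -0.102, -0.0], [0.0, 0.002, -1.0]]
contact_force: [0.1, -0.1, -0.6]
width: 21.5
```

```bash
python3 - <<'E'
from h import *
t=shot('q',(240,150,320,230),7.4,'scene')
rep(ON)
E
```

```text
t 16.5667 g -22.51 1.75 z 74.31 F u,v,z -0.47 -1.28 -0.95 T [-0.03 -0.11  0.  ] w 21.83
```

View pics/q.png

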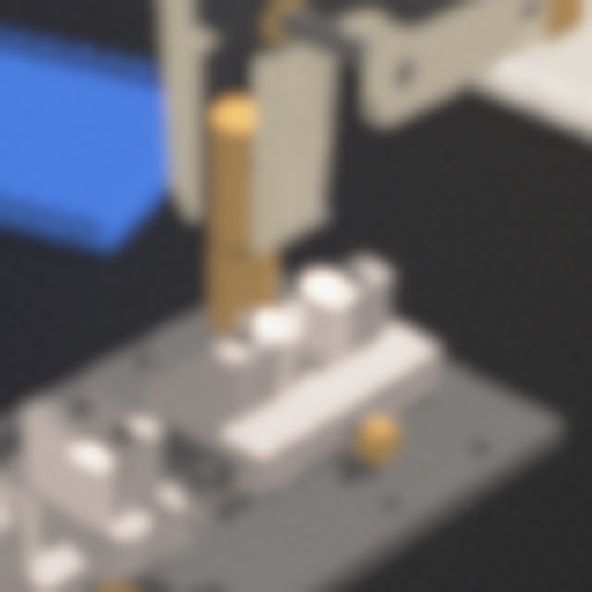

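{"name": "arm_command", "arguments": {"plan": [[[0.001,0,0,0,0,0,0.01],[0.001,0,0,0,0,0,0.01],[0.001,0.0005,0,0,0,0,0.01],[0.001,0.001,0,0,0,0,0.01],[0.001,0.0015,0,0,0,0,0.01],[0.001,0.002,0,0,0,0,0.01],[0.001,0.0025,0,0,0,0,0.01],[0.001,0.003,0,0,0,0,0.01]]]}}

```text
time_s: 17.23
ee_pos: [539.5, 19.4, 73.6]
tcp_rot: [[0.102, 0.995, -0.0], [0.995, -0.102, -0.0], [-0.0, -0.0, -1.0]]
contact_force: [0.2, 0.4, -0.8]
width: 21.3
```

```bash
python3 - <<'E'
from h import *
rep(ON)
E
```

```text
t 17.2333 g -20.67 2.85 z 73.64 F u,v,z 0.11 0.41 -0.76 T [-0.04 -0.07  0.01] w 21.26
```

{"name": "arm_command", "arguments": {"plan": [[[0,0.0005,0,0,0,0,0.01],[0,0.001,0,0,0,0,0.01],[0,0.0015,0,0,0,0,0.01],[0,0.002,0,0,0,0,0.01],[0,0.0025,0,0,0,0,0.01],[0,0.003,0,0,0,0,0.01],[0,0.0035,0,0,0,0,0.01],[0,0.004,0,0,0,0,0.01]]]}}

```text
time_s: 17.9
ee_pos: [543.5, 19.0, 73.6]
tcp_rot: [[0.102, 0.995, 0.0], [0.995, -0.102, 0.0], [0.0, 0.0, -1.0]]
contact_force: [0.2, -0.3, -0.7]
width: 21.7
```

```bash
python3 - <<'E'
from h import *
rep(ON)
E
```

```text
t 17.9 g -16.66 2.85 z 73.65 F u,v,z 0.19 -0.33 -0.69 T [-0.03 -0.08 -0.02] w 21.7
```

{"name": "arm_command", "arguments": {"plan": [[[0,0.0003,0,0,0,0,0.01],[0,0.0006,0,0,0,0,0.01],[0,0.0009,0,0,0,0,0.01],[0,0.0012,0,0,0,0,0.01],[0,0.0015,0,0,0,0,0.01],[0,0.0018,0,0,0,0,0.01],[0,0.002,0,0,0,0,0.01],[0,0.002,0,0,0,0,0.01]]]}}

```text
time_s: 18.57
ee_pos: [545.5, 18.7, 73.6]
tcp_rot: [[0.102, 0.995, 0.0], [0.995, -0.102, -0.0], [-0.0, 0.0, -1.0]]
contact_force: [0.9, 0.8, -0.8]
width: 21.3
```

```bash
python3 - <<'E'
from h import *
rep(ON)
E
```

```text
t 18.5667 g -14.69 2.81 z 73.65 F u,v,z 0.86 0.84 -0.78 T [-0.06 -0.05  0.01] w 21.33
```

{"name": "arm_command", "arguments": {"plan": [[[0,0.0002,0,0,0,0,0.01],[0,0.0004,0,0,0,0,0.01],[0,0.0006,0,0,0,0,0.01],[0,0.0008,0,0,0,0,0.01],[0,0.001,0,0,0,0,0.01],[0,0.0012,0,0,0,0,0.01],[0,0.0012,0,0,0,0,0.01],[0,0.0012,0,0,0,0,0.01]]]}}

```text
time_s: 19.23
ee_pos: [546.6, 18.6, 73.6]
tcp_rot: [[0.102, 0.995, -0.0], [0.995, -0.102, 0.0], [-0.0, -0.0, -1.0]]
contact_force: [0.1, -0.9, -0.2]
width: 21.3
```

```bash
python3 - <<'E'
from h import *
rep(ON)
E
```

```text
t 19.2333 g -13.52 2.83 z 73.63 F u,v,z 0.14 -0.88 -0.25 T [-0.03 -0.05  0.  ] w 21.27
```

{"name": "arm_command", "arguments": {"plan": [[[0,0.0002,0,0,0,0,0.01],[0,0.0004,0,0,0,0,0.01],[0,0.0006,0,0,0,0,0.01],[0,0.0008,0,0,0,0,0.01],[0,0.001,0,0,0,0,0.01],[0,0.0012,0,0,0,0,0.01],[0,0.0012,0,0,0,0,0.01],[0,0.0012,0,0,0,0,0.01]]]}}

```text
time_s: 19.9
ee_pos: [547.8, 18.5, 73.7]
tcp_rot: [[0.102, 0.995, -0.0], [0.995, -0.102, 0.0], [0.0, -0.0, -1.0]]
contact_force: [0.3, 0.3, -1.1]
width: 21.8
```

```bash
python3 - <<'E'
from h import *
rep(ON)
E
```

```text
t 19.9 g -12.32 2.81 z 73.65 F u,v,z 0.27 0.32 -1.13 T [ 0.05 -0.07  0.02] w 21.81
```

{"name": "arm_command", "arguments": {"plan": [[[0,0.0002,0,0,0,0,0.01],[0,0.0004,0,0,0,0,0.01],[0,0.0006,0,0,0,0,0.01],[0,0.0008,0,0,0,0,0.01],[0,0.001,0,0,0,0,0.01],[0,0.001,0,0,0,0,0.01],[0,0.001,0,0,0,0,0.01],[0,0.001,0,0,0,0,0.01]]]}}

```text
time_s: 20.57
ee_pos: [548.8, 18.4, 73.6]
tcp_rot: [[0.102, 0.995, -0.0], [0.995, -0.102, -0.0], [-0.0, -0.0, -1.0]]
contact_force: [-0.2, -0.3, -0.4]
width: 21.4
```

```bash
python3 - <<'E'
from h import *
rep(ON)
E
```

```text
t 20.5667 g -11.33 2.81 z 73.62 F u,v,z -0.21 -0.31 -0.38 T [-0.07 -0.07  0.04] w 21.37
```

{"name": "arm_command", "arguments": {"plan": [[[0,0.0002,0,0,0,0,0.01],[0,0.0004,0,0,0,0,0.01],[0,0.0006,0,0,0,0,0.01],[0,0.0008,0,0,0,0,0.01],[0,0.001,0,0,0,0,0.01],[0,0.001,0,0,0,0,0.01],[0,0.001,0,0,0,0,0.01],[0,0.001,0,0,0,0,0.01]]]}}

```text
time_s: 21.23
ee_pos: [549.8, 18.3, 73.6]
tcp_rot: [[0.102, 0.995, 0.0], [0.995, -0.102, 0.0], [0.0, 0.0, -1.0]]
contact_force: [-0.7, 0.7, -0.2]
width: 21.5
```

```bash
python3 - <<'E'
from h import *
rep(ON)
E
```

```text
t 21.2333 g -10.32 2.83 z 73.65 F u,v,z -0.72 0.62 -0.23 T [-0.03 -0.1   0.04] w 21.52
```

{"name": "arm_command", "arguments": {"plan": [[[0,0.0002,0,0,0,0,0.01],[0,0.0004,0,0,0,0,0.01],[0,0.0006,0,0,0,0,0.01],[0,0.0008,0,0,0,0,0.01],[0,0.001,0,0,0,0,0.01],[0,0.001,0,0,0,0,0.01],[0,0.001,0,0,0,0,0.01],[0,0.001,0,0,0,0,0.01]]]}}

```text
time_s: 21.9
ee_pos: [550.5, 18.1, 73.5]
tcp_rot: [[0.102, 0.995, -0.001], [0.995, -0.102, -0.0], [-0.0, -0.001, -1.0]]
contact_force: [-2.8, -0.9, 0.7]
width: 21.3
```

```bash
python3 - <<'E'
from h import *
rep(ON); shot('r',(240,150,320,230),7.4,'scene');rep(ON)
E
```

```text
t 21.9 g -9.59 2.74 z 73.55 F u,v,z -2.7 -1.18 0.71 T [-0.38  0.54  0.01] w 21.32
t 21.95 g -9.6 2.74 z 73.52 F u,v,z -2.98 -2.18 -0.25 T [-0.4   0.62  0.03] w 21.13
```

View pics/r.png

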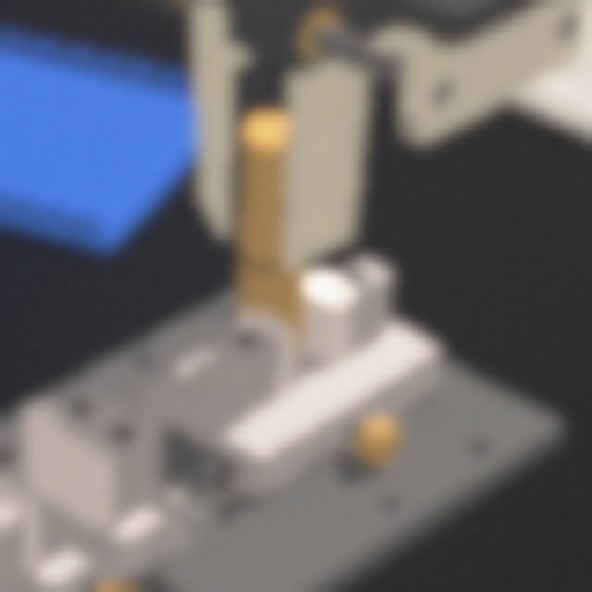

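{"name": "arm_command", "arguments": {"plan": [[[-0.0001,0,0,0,0,0,0.01],[-0.0002,0,0,0,0,0,0.01],[-0.0003,0,0,0,0,0,0.01],[-0.0004,0,0,0,0,0,0.01],[-0.0005,0,0,0,0,0,0.01],[-0.0006,0,0,0,0,0,0.01],[-0.0006,0,0,0,0,0,0.01],[-0.0006,0,0,0,0,0,0.01]]]}}

```text
time_s: 22.62
ee_pos: [550.7, 17.8, 73.6]
tcp_rot: [[0.102, 0.995, -0.0], [0.995, -0.102, 0.0], [0.0, -0.0, -1.0]]
contact_force: [-2.9, 1.9, -0.8]
width: 21.6
```

```bash
python3 - <<'E'
from h import *
for i in range(3): rep(ON); manip.get_image('top')
E
```

```text
t 22.6167 g -9.36 2.39 z 73.6 F u,v,z -3.12 1.61 -0.84 T [0.3  0.42 0.  ] w 21.6
t 22.6667 g -9.34 2.39 z 73.61 F u,v,z -2.0 0.75 -1.23 T [0.3  0.42 0.03] w 21.57
t 22.7167 g -9.35 2.36 z 73.6 F u,v,z -2.89 1.33 -1.25 T [ 0.35  0.38 -0.06] w 21.29
```

{"name": "arm_command", "arguments": {"plan": [[[0.0001,0.0001,0,0,0,0,0.01],[0.0002,0.0002,0,0,0,0,0.01],[0.0003,0.0003,0,0,0,0,0.01],[0.0003,0.0004,0,0,0,0,0.01],[0.0003,0.0005,0,0,0,0,0.01],[0.0003,0.0006,0,0,0,0,0.01],[0.0003,0.0006,0,0,0,0,0.01],[0.0003,0.0006,0,0,0,0,0.01]]]}}

```text
time_s: 23.43
ee_pos: [550.9, 17.8, 73.6]
tcp_rot: [[0.102, 0.995, -0.001], [0.995, -0.102, -0.0], [-0.0, -0.001, -1.0]]
contact_force: [-5.5, 0.8, 0.4]
width: 21.7
```

```bash
python3 - <<'E'
from h import *
for i in range(3): rep(ON); manip.get_image('top')
E
```

```text
t 23.4333 g -9.15 2.44 z 73.58 F u,v,z -5.53 0.27 0.35 T [ 0.15  1.11 -0.01] w 21.7
t 23.4833 g -9.14 2.45 z 73.58 F u,v,z -5.03 0.27 0.05 T [ 0.17  1.11 -0.05] w 21.53
t 23.5333 g -9.17 2.46 z 73.58 F u,v,z -5.43 -0.24 1.21 T [ 0.09  1.07 -0.01] w 21.6
```

Square contact: about 5.3 N along the gap and almost nothing sideways. I'll hold it there.

{"name": "arm_command", "arguments": {"plan": [[[0,0,0,0,0,0,0.01],[0,0,0,0,0,0,0.01],[0,0,0,0,0,0,0.01],[0,0,0,0,0,0,0.01],[0,0,0,0,0,0,0.01],[0,0,0,0,0,0,0.01],[0,0,0,0,0,0,0.01],[0,0,0,0,0,0,0.01]]]}}

```text
time_s: 24.25
ee_pos: [550.9, 17.8, 73.6]
tcp_rot: [[0.102, 0.995, -0.001], [0.995, -0.102, 0.0], [-0.0, -0.001, -1.0]]
contact_force: [-5.5, 1.5, -0.4]
width: 21.8
```

{"name": "arm_command", "arguments": {"plan": [[[0,0,0,0,0,0,0.01],[0,0,0,0,0,0,0.01],[0,0,0,0,0,0,0.01],[0,0,0,0,0,0,0.01],[0,0,0,0,0,0,0.01],[0,0,0,0,0,0,0.01],[0,0,0,0,0,0,0.01],[0,0,0,0,0,0,0.01]]]}}

```text
time_s: 24.92
ee_pos: [550.9, 17.8, 73.6]
tcp_rot: [[0.102, 0.995, -0.001], [0.995, -0.102, 0.0], [-0.0, -0.001, -1.0]]
contact_force: [-5.7, 1.3, 0.7]
width: 21.6
```

```bash
python3 - <<'E'
from h import *
rep(ON); t=manip.get_image('scene')
I=cv2.resize(t['image'][150:230,240:310],None,fx=10,fy=7.4,interpolation=cv2.INTER_CUBIC)
def pw(P):
    q=proj(t,P);return (int((q[0]+.5-240)*10-.5),int((q[1]+.5-150)*7.4-.5))
st=manip.sense();x,y,z=st['ee_pos']
for dz in (0,34,78):
    pts=np.array([pw([x+11*np.cos(a),y+11*np.sin(a),z-37.6+dz]) for a in np.linspace(0,6.28,60)])
    cv2.polylines(I,[pts],True,(0,0,255),1)
cv2.imwrite('pics/s.png',I)
E
```

```text
t 24.9167 g -9.17 2.45 z 73.57 F u,v,z -5.77 0.76 0.75 T [ 0.14  1.04 -0.07] w 21.56
```

View pics/s.png

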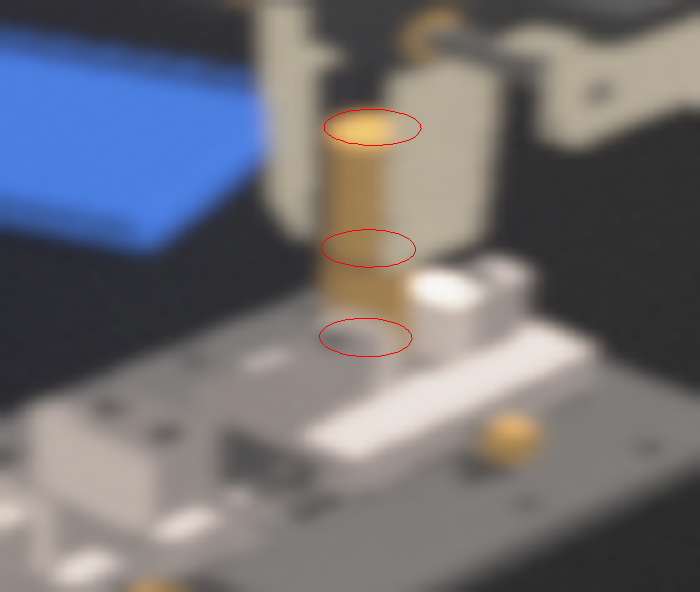

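```bash
python3 - <<'E'
from h import *
I=cv2.imread('pics/top0.png')
cv2.imwrite('pics/t.png',cv2.resize(I[150:242,330:400],None,fx=6.4,fy=6.4,interpolation=cv2.INTER_CUBIC))
S=cv2.imread('pics/scene0.png')
cv2.imwrite('pics/t2.png',cv2.resize(S[225:315,90:210],None,fx=6.4,fy=6.4,interpolation=cv2.INTER_CUBIC))
E
```

```text
(no output)
```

View pics/t.png

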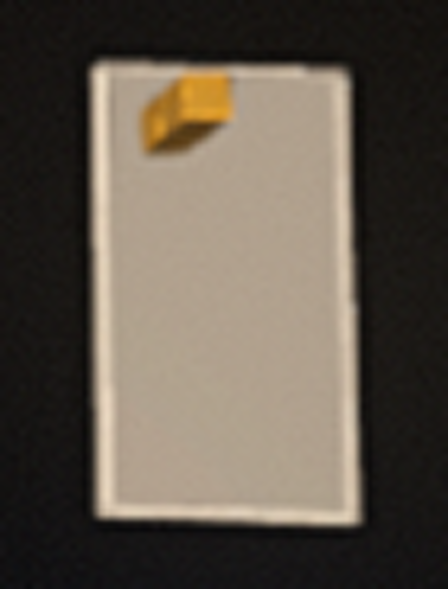

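View pics/t2.png

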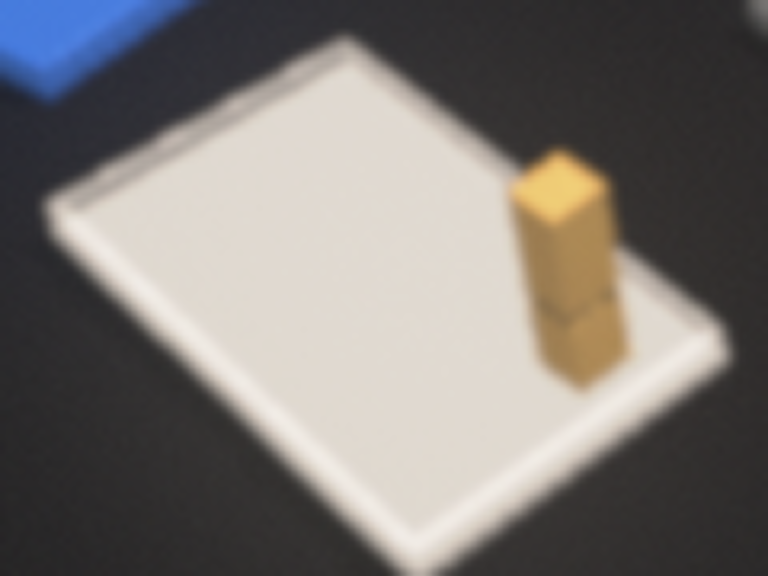

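{"name": "arm_command", "arguments": {"plan": [[[0,-0.003,0,0,0,0,0.01],[0,-0.006,0,0,0,0,0.01],[0,-0.012,0,0,0,0,0.01],[0,-0.02,0,0,0,0,0.01],[0,-0.03,0,0,0,0,0.01],[0,-0.03,-0.02,0,0,0,0.01],[0,-0.03,-0.05,0,0,0,0.01],[0,-0.03,-0.05,0,0,0,0.01]]]}}

```text
time_s: 25.63
ee_pos: [523.3, 20.9, 128.0]
tcp_rot: [[0.102, 0.995, 0.007], [0.995, -0.102, -0.0], [0.0, 0.007, -1.0]]
contact_force: [0.1, 0.1, 0.0]
width: 21.8
```

```bash
python3 - <<'E'
from h import *
t=manip.get_image('top');s=manip.get_image('scene')
f=lambda x,y:((x+.5)/6.4-.5+330,(y+.5)/6.4-.5+150)
T=np.array([pix2plane(t,f(*q),14)[:2] for q in [(93,64),(348,68),(360,523),(97,518)]]);print(T.round(1),T.mean(0))
f=lambda x,y:((x+.5)/6.4-.5+90,(y+.5)/6.4-.5+225)
T=np.array([pix2plane(s,f(*q),14)[:2] for q in [(346,36),(725,330),(418,555),(45,208)]]);print(T.round(1),T.mean(0))
to(455,-300,128,84.2)
E
```

```text
[[ 587.7 -255.9]
 [ 584.3 -368.3]
 [ 384.1 -358.6]
 [ 387.7 -246.4]] [ 485.9414277  -307.30800543]
[[ 390.5 -249.6]
 [ 591.2 -259.8]
 [ 587.6 -368.3]
 [ 388.1 -361.1]] [ 489.3667698  -309.67419856]
t 25.7333 pos [521.7  20.9 124.4] yaw 84.15 F [-0.23  0.38 -0.7 ] w 21.33
shift m [-0.326  -0.0337 -0.0037] turn [ 0.14 -0.01 -0.05]
```

{"name": "arm_command", "arguments": {"plan": [[[-0.334,-0.033,0,0,0,0,0.01],[-0.334,-0.033,0,0,0,0,0.01],[-0.334,-0.033,0,0,0,0,0.01],[-0.334,-0.033,0,0,0,0,0.01],[-0.334,-0.033,0,0,0,0,0.01],[-0.334,-0.033,0,0,0,0,0.01],[-0.334,-0.033,0,0,0,0,0.01],[-0.334,-0.033,0,0,0,0,0.01]]]}}

```text
time_s: 26.4
ee_pos: [453.6, -307.3, 122.5]
tcp_rot: [[0.102, 0.995, -0.001], [0.995, -0.102, 0.001], [0.001, -0.001, -1.0]]
contact_force: [1.6, -0.9, 0.5]
width: 21.4
```

{"name": "arm_command", "arguments": {"plan": [[[0,0,0,0,0,0,0.01],[0,0,0,0,0,0,0.01],[0,0,0,0,0,0,0.01],[0,0,0,0,0,0,0.01],[0,0,0.02,0,0,0,0.01],[0,0,0.04,0,0,0,0.01],[0,0,0.06,0,0,0,0.01],[0,0,0.06,0,0,0,0.01]]]}}

```text
time_s: 27.07
ee_pos: [453.9, -303.1, 60.5]
tcp_rot: [[0.1, 0.995, -0.004], [0.995, -0.1, 0.003], [0.003, -0.005, -1.0]]
contact_force: [-0.5, 1.0, 0.0]
width: 21.7
```

```bash
python3 - <<'E'
from h import *
t=shot('w0',(90,190,210,310),5); to(455,-308,43,84.2)
shot('w',(90,190,210,310),5); to(455,-308,43,84.2)
E
```

```text
t 27.1167 pos [ 454.6 -303.9   62.4] yaw 84.25 F [ 0.21 -0.36 -0.32] w 21.54
shift m [-0.0041  0.0008  0.0193] turn [-0.17 -0.11  0.05]
t 27.1667 pos [ 455.3 -304.7   63.7] yaw 84.23 F [ 0.32 -0.21 -0.53] w 21.36
shift m [-0.0034  0.0001  0.0207] turn [-0.06 -0.04  0.03]
```

View pics/w.png

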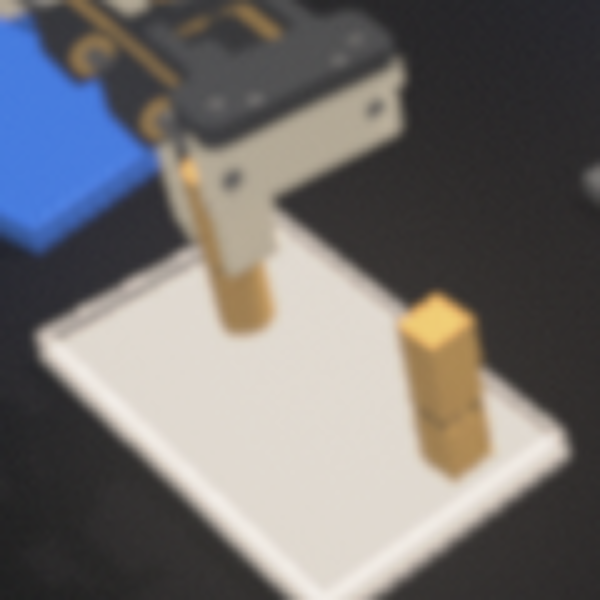

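{"name": "arm_command", "arguments": {"plan": [[[0,0,0.005,0,0,0,0.01],[0,0,0.01,0,0,0,0.01],[0,0,0.014,0,0,0,0.01],[0,0,0.017,0,0,0,0.01],[0,0,0.019,0,0,0,0.01],[0,0,0.021,0,0,0,0.01],[0,0,0.021,0,0,0,0.01],[0,0,0.021,0,0,0,0.01]]]}}

```text
time_s: 27.83
ee_pos: [455.1, -305.8, 42.6]
tcp_rot: [[0.102, 0.995, -0.0], [0.995, -0.102, 0.0], [0.0, -0.0, -1.0]]
contact_force: [-0.3, -0.3, -0.5]
width: 21.3
```

```bash
python3 - <<'E'
from h import *
rep()
E
```

```text
t 27.8333 g -71.85 -219.18 z 42.63 F u,v,z -0.25 -0.34 -0.54 T [-0.05 -0.1   0.02] w 21.28
```

{"name": "arm_command", "arguments": {"plan": [[[0,0,0.0003,0,0,0,0.01],[0,0,0.0005,0,0,0,0.01],[0,0,0.0008,0,0,0,0.01],[0,0,0.001,0,0,0,0.01],[0,0,0.0012,0,0,0,0.01],[0,0,0.0012,0,0,0,0.01],[0,0,0.0012,0,0,0,0.01],[0,0,0.0012,0,0,0,0.01]]], "force": 10}}

```text
time_s: 28.5
ee_pos: [455.2, -305.8, 41.6]
tcp_rot: [[0.102, 0.995, 0.0], [0.995, -0.102, -0.0], [-0.0, 0.0, -1.0]]
contact_force: [0.1, -0.1, 2.8]
width: 21.7
```

```bash
python3 - <<'E'
from h import *
rep();shot('x',(90,190,210,310),5);rep()
E
```

```text
t 28.5 g -71.79 -219.18 z 41.59 F u,v,z 0.14 -0.07 2.77 T [0.04 0.12 0.01] w 21.69
t 28.55 g -71.81 -219.19 z 41.57 F u,v,z -0.61 0.92 3.0 T [0.04 0.13 0.02] w 21.49
```

View pics/x.png

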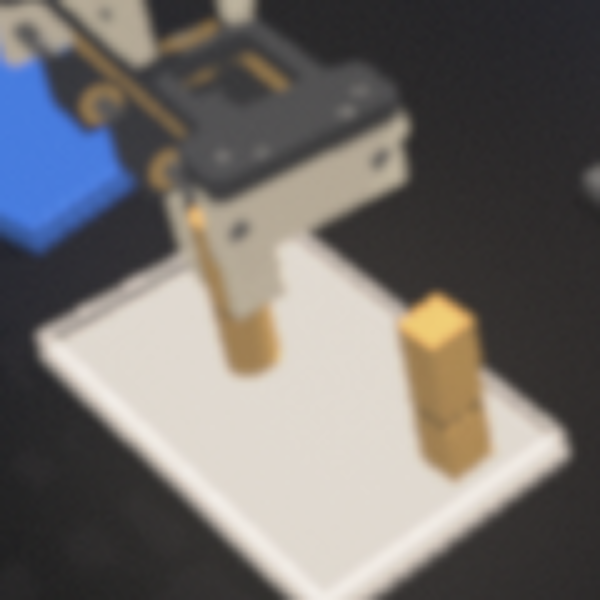

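The foot is on the floor with about 3 N of contact. Releasing.

{"name": "arm_command", "arguments": {"plan": [[[0,0,-0.0003,0,0,0,0.022],[0,0,-0.0003,0,0,0,0.024],[0,0,-0.0003,0,0,0,0.028],[0,0,-0.0003,0,0,0,0.036],[0,0,-0.0003,0,0,0,0.046],[0,0,-0.0003,0,0,0,0.06],[0,0,-0.0003,0,0,0,0.06],[0,0,-0.0003,0,0,0,0.06]]]}}

```text
time_s: 29.22
ee_pos: [455.1, -305.7, 41.7]
tcp_rot: [[0.102, 0.995, -0.0], [0.995, -0.102, 0.0], [0.0, -0.0, -1.0]]
contact_force: [1.3, 0.1, -0.1]
width: 56.4
```

```bash
python3 - <<'E'
from h import *
rep();shot('y',(90,190,210,310),5);rep()
E
```

```text
t 29.2167 g -71.85 -219.12 z 41.73 F u,v,z 1.34 0.19 -0.07 T [-0.06 -0.05  0.  ] w 56.43
t 29.2667 g -71.84 -219.15 z 41.74 F u,v,z 0.49 0.35 1.24 T [-0.01 -0.08 -0.02] w 58.52
```

View pics/y.png

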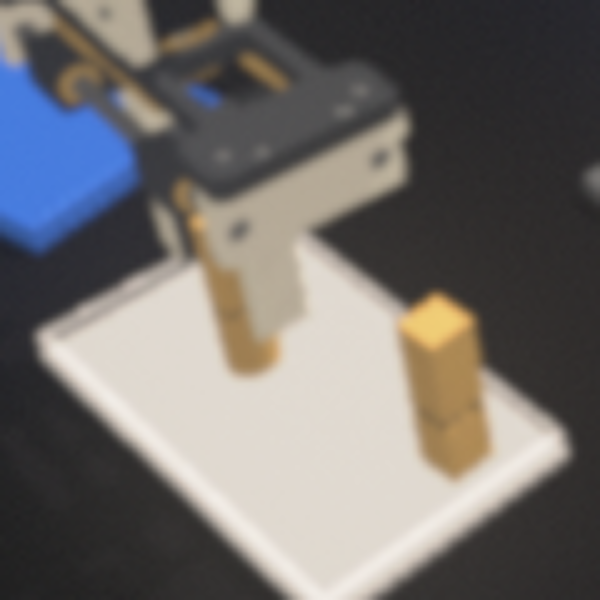

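Released, and the case is still standing. I'll withdraw straight up.

{"name": "arm_command", "arguments": {"plan": [[[0,0,-0.01,0,0,0,0.07],[0,0,-0.03,0,0,0,0.07],[0,0,-0.055,0,0,0,0.07],[0,0,-0.08,0,0,0,0.07],[0,0,-0.11,0,0,0,0.07],[0,0,-0.13,0,0,0,0.07],[0,0,-0.13,0,0,0,0.07],[0,0,-0.13,0,0,0,0.07]]]}}

```text
time_s: 29.93
ee_pos: [455.4, -306.0, 173.0]
tcp_rot: [[0.102, 0.995, 0.002], [0.995, -0.102, -0.002], [-0.001, 0.002, -1.0]]
contact_force: [0.1, -0.5, -0.4]
width: 69.9
```

```bash
python3 - <<'E'
from h import *
shot('z0',(90,190,210,310),5);t=manip.get_image('scene')
cv2.imwrite('pics/z1.png',t['image'])
I=cv2.resize(t['image'][190:310,90:210],None,fx=5,fy=5,interpolation=cv2.INTER_CUBIC)
for dz in (0,34,78):
    pts=np.array([[int((q[0]+.5-90)*5),int((q[1]+.5-190)*5)] for q in [proj(t,[455.1+11*np.cos(a),-305.7+11*np.sin(a),4+dz]) for a in np.linspace(0,6.28,60)]])
    cv2.polylines(I,[pts],True,(0,0,255),1)
cv2.imwrite('pics/z2.png',I);rep()
E
```

```text
t 30.0333 g -72.31 -218.84 z 171.05 F u,v,z 0.11 0.26 0.09 T [-0.03 -0.08  0.  ] w 69.99
```

View pics/z2.png

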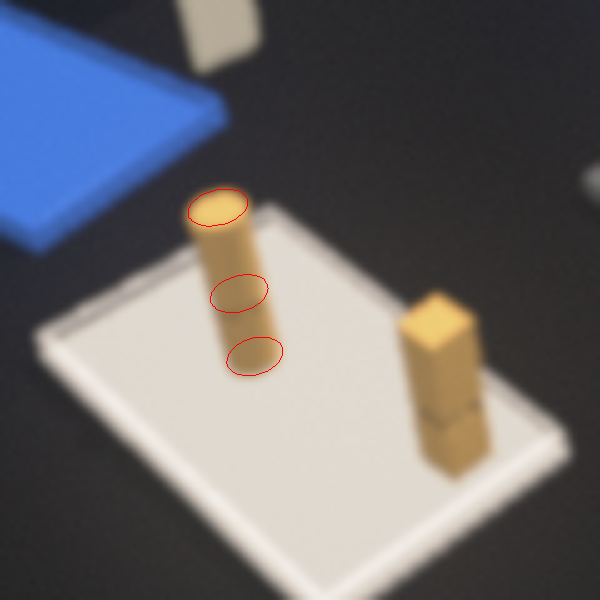

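View pics/z1.png

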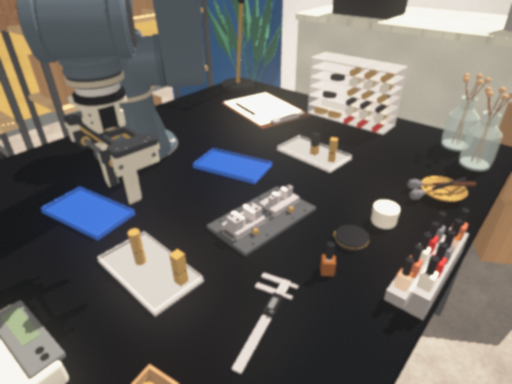

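The round case stands upright in the clear passed tray at about (138,255), well away from the square case. Everything else is where it was, so I'm handing in.

```bash
python3 -c "
from h import *
print(manip.hand_in())"
```

```text
the job is handed in; nothing more can be done
None
```

I ran the round case through both gauges as asked, stood it in the clear passed tray and handed the job in at about 30 s. `hand_in()` gives no verdict.

- **Go gauge:** I pushed the case through the go gap with its foot down between the jaws, until it was about 38 mm past the gauge centre. I felt no contact above the roughly 1 N sensor noise.
- **No-go gauge:** I found the mouth by feel. First contact pushed the case sideways off one jaw, so I shifted it by about 0.3 mm. It then stopped squarely, and I held it at about 5.5 N for about 1.5 s. It did not go in.
- **Estimate that disagreed:** my estimate of the no-go gauge position put the stop at -9.2 mm instead of the given -10 mm. I took the 0.8 mm difference as an error in my estimate.
- **Placing:** the case was set on the tray floor with about 3 N of contact and released. The last picture matches an upright cylinder at (455, -306) mm, more than 100 mm from the square case. The other things look where they were at the start; I checked that by eye in the picture and did not measure it.

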